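# Turn the canister lid onto its locating pin and press it home

### The arm

A 6-joint arm with a two-finger parallel gripper is mounted at the origin on the work surface. World frame = base frame: x ahead of the robot, y to its left, z up, the work surface at z = 0. Lengths are in mm, angles in rad, forces in N, time in s.
With the tool pointing down it reaches from about 325 to 1000 mm from the base axis. Payload 5.1 kg.
Tool frame: the origin (TCP) lies at the very end of the fingers, on their centre line; the grasp point (between the pads) lies 19 mm behind it; z points along the fingers, y is the direction in which the jaws open and shut (so a half turn about z gives the same grasp; the last joint's range is limited). The gripper opens to 85 mm and grips with 20 to 120 N. Pads are 22 mm wide; open, the fingers measure 114 mm over their backs; the gripper's body (76 mm by 85 mm) begins 54 mm behind the grasp point. The pads swing forward as they close: fully open they stand 13 mm farther back than shut.
Start: joints at [1.226, 0.124, 1.65, -0, 1.367, -0.083], TCP at [168.254, 627.833, 194.622] pointing down, gripper open.
Joint ranges: [-2.61, 2.61], [-1.02, 2.33], [0.03, 2.71], [-1.35, 4.49], [0.32, 2.68], [-2.91, 2.91]. Speed limits (rad/s): [2.57, 2.57, 3.14, 3.14, 3.14, 3.14].

### API

Orientations are given as a unit quaternion [w, x, y, z].
In Python, from rig import manip gives the robot as it stands. The module is installed in compiled form; this text tells all that it offers.
- The arm moves only by the tool jog_arm, never from a script. Its argument "moves" is a list of rows, each a list of 3 entries, a list of its own where there are three numbers: the shift along the tool's x, y, z in mm, then the turn, a rotation vector about the tool's x, y, z in rad, then the finger opening in mm, from 0 to 85.4. In form: [[[x, y, z], [wx, wy, wz], hand], ...]. A call has 1 to 12 rows; each row is the pose to reach, as a shift and turn from the pose commanded when the call began, along the tool's axes at that moment; what a row does not reach only later rows make up. A row lasts 1/12 s, in which the tool goes at most 41.7 mm and 7.16 degrees, less where a joint would pass 70% of its speed; a pose out of reach is approached as far as the arm can. A call with a gripper value outside its range is refused whole. The fingers move at their own pace and stop on an object; "force" is the grip in N (left out, the last holds). Time passes only in rows, so rows that repeat a pose let the fingers close. It gives the time, the measured TCP pose, the force and the opening at its end, in the units of the state.
- manip.get_obs(): the state, without advancing time (a new reading comes with each control period).
- manip.grab_frame(name): name is "side" or "top"; returns a dict with "frame" (400x640x3 uint8, blue, green, red), "vfov" (degrees; the focal length in pixels is half the picture's height over the tangent of half this angle, whatever the lens; pixels are square), "cx", "cy" (the principal point, pixels), "k1" (the pictures are not rectified: a ray, as slopes to the right and down, at radius r is drawn at 1 + k1 r^2 times it, then the intrinsics apply), "world_to_cam" (4x4, takes a point from world to camera coordinates). Camera axes: x right, y up, looking along -z (the intrinsics and any distortion apply to the point x, -y, -z); pixel columns grow to the right and rows downward; lengths in mm; the calibration is good to about 2 mm. A picture is of the moment at which its call begins. There is no depth.
- manip.close_job(): hands the job in, once; it reports no verdict.
The state is a dict: "time_s": time; "q": joint angles; "qd": joint speeds; "joint_efforts": joint torques, N m; "tcp_pos": TCP position; "orientation": TCP orientation; "contact_force": force on the tool from outside, world axes, zero at the start; "torque": the same for the moment, N m; "grip_width": finger opening in mm.
Only numpy, scipy, OpenCV 4.12 (cv2) and the standard library are available. Lean on these libraries where they do the work, as an engineer would, in place of code of your own. Each camera call takes 0.05 s, during which the arm holds its last target.

### The job

The lid of the marble canister has been put back turned the wrong way, so it sits high on the small brass locating pin inside the rim, marked by a brass strip on the rim. With a fingertip turn the lid in place, either way round, until its notch stands over the pin, at the brass strip, then press the lid down until it is fully home, flush with the rim. Only touch and press: do not lift the lid, do not force the stone, leave the other pieces on the mat standing where they are, and move clear when done.

Things in the scene. Friction and masses are not known exactly. Their poses are not given: they have to be found in the camera images.
- canister: Round white marble canister with dark veins, 172 mm across and 130 mm high, immovable on a dark rubber mat; origin at the centre of its underside (on the mat's top face, 4 mm above the table), z up; its x axis points from the centre to the brass pin. The lid sits inset in its mouth (148 mm bore, 12 mm thick rim).
- rim (a point): Centre of the canister's mouth, at the height of the rim's flat top face, 130 mm above the canister's underside.
- pin (a point): Top of the brass locating pin: an upright pin 10 mm in diameter with a domed top, 66 mm from the canister's axis, standing 8 mm above the hidden ledge on which the lid comes to rest (its top is 10 mm below the rim's top face). A 10 mm wide brass strip let into the rim's top and running 30 mm down the outside marks its place from above and from the side.
- lid_notch (a point): Middle of the notch in the lid's edge, on the level of the lid's top face, 66 mm from the lid's centre. The notch is 15 mm wide, cut in 16 mm from the edge, through the whole thickness; it fits the 10 mm pin with 2.5 mm to spare on either side, and the domed pin helps to centre it when it is up to about 4 mm off. This point lies straight above the pin when the lid is aligned.
- hollow (a point): Centre of the floor of the round finger hollow in the lid's top: 50 mm across, 10 mm deep, grey inside, centred 38 mm from the lid's centre, straight opposite the notch. A fingertip put down into it pushes on its wall to turn the lid; its floor takes pressure too.
- lid_top (a point): Centre of the lid's flat top face. The lid is a white marble disc 144 mm across and 18 mm thick, 0.7 kg, too wide to grip; its veins meet those of the canister when it is aligned. The top is flat between the centre and the notch, a good place to press. Stone is brittle: over 60 N on the lid or canister counts as forcing it.
- lid_turn (a joint): Angle of the lid in rad, counter-clockwise positive seen from above; 0 (or 2 pi, the same) when the notch is over the pin. It starts anywhere from 0.6 to 5.7 and turns freely both ways from -1.0 to 7.3. The seal's drag is about 0.12 N m (about 3 N at the hollow); the lid stays where it is left.
- lid_height (a joint): How far the lid is pressed in, in m: 0 as it rides on the pin, 8 mm above the rim; 0.008 fully home, flush with the rim (hard stop); negative when lifted. A silicone seal holds it at any height: it does not drop by itself, and with the notch over the pin it goes down under about 8 to 12 N. Anywhere else the pin stops it (it gives 1 to 3 mm under a hard press, no more).
- mat: Dark rubber packing mat 420 x 600 x 4 mm, fixed; origin at the centre of its underside.
- tumbler: Loose ribbed pale blue stone tumbler, 74 mm across at the rim, 85 mm high; origin at the centre of its underside. To be left alone.
- bud_vase: Loose small marble bud vase, 72 mm at its widest, 108 mm high; origin at the centre of its underside. To be left alone.
- brush: Loose dusting brush with a wooden handle, 170 mm long, lying flat on the mat; origin near its middle on its underside, x along the handle towards the bristles. To be left alone.

How it is judged (in metres and radians):
At the end, for the whole second after the job is handed in: The lid is pressed in at least 6.8 of its 8 mm, with its notch within 5 mm of the pin seen from above; the tumbler, the bud vase and the brush stand or lie at rest within 20 mm of where they began, upright as they were; the robot is clear (value of joint lid_height above 0.0068 m and horizontal distance between lid_notch and pin below 0.005 m and distance of each of tumbler, bud_vase, brush from where it was at the start of the episode below 0.02 m and angle between each of tumbler, bud_vase's own z axis and vertical below 0.2 rad and linear speed of each of tumbler, bud_vase, brush below 0.02 m/s); the robot touches nothing.
It fails at once if the lid is lifted more than 4 mm above the height at which it rides on the pin (value of joint lid_height below -0.004 m).
It fails at once if the stone is forced: more than 60 N between the robot and the canister or its lid (contact force between any of the fingers, the arm and canister above 60 N).
It fails at once if the tumbler, the bud vase or the brush is shifted more than 20 mm, knocked over or picked up (distance of any of tumbler, bud_vase, brush from where it was at the start of the episode above 0.02 m or angle between any of tumbler, bud_vase's own z axis and vertical above 0.3 rad).
It also fails if it takes over 51 s, if anything falls off the work surface, if the arm or the gripper's body presses on something with over 40 N, if the wrist force passes 120 N, or if a joint passes its speed limit or range.

## Working session

There is one attempt and no reset: what is moved stays moved. The work goes in short steps, Python scripts to look and compute and a tool call to move; the robot and the scene stay as the last step left them, time stands still between calls to the robot, and variables do not carry over. Pictures are saved under pics/ and viewed, and the job is handed in when it is done.

Besides the shell and the picture viewer there is one more tool, called after "Call:" as a command line: name --argument value ..., lists and objects as JSON in quotes. jog_arm: Moves the arm, as the interface text tells. Its arguments: {"type":"object","properties":{"moves":{"type":"array","items":{"type":"array"}},"force":{"type":"number"}},"required":["moves"]}

```bash
mkdir -p pics; python3 - <<'E'
from rig import manip
import cv2
o=manip.get_obs(); print(o)
for n in("top","side"):
    f=manip.grab_frame(n); cv2.imwrite(f"pics/{n}0.png",f["frame"]); print(n,f["vfov"],f["cx"],f["cy"],f["k1"],f["world_to_cam"])
E
```

```text
{'time_s': 0.0, 'q': array([ 1.22639948e+00,  1.24505620e-01,  1.65167505e+00, -2.01954553e-05,
        1.36749412e+00, -8.26498833e-02]), 'qd': array([-0.00073734, -0.00095115,  0.00062673, -0.0005535 ,  0.00013305,
       -0.00120828]), 'joint_efforts': array([-5.88560924e-04, -4.23608744e+01, -3.65452337e+01, -1.27692374e-04,
        7.09505359e-03,  4.89740685e-06]), 'tcp_pos': array([168.03228479, 627.19472566, 193.35214282]), 'orientation': array([-2.10943587e-04,  1.30498102e-01,  9.91448012e-01, -1.01951923e-03]), 'contact_force': array([ 0.04331331,  0.79893882, -0.29395935]), 'torque': array([-0.03922941,  0.0229487 , -0.01898803]), 'grip_width': 85.34224914783643}
top 53.84294309314132 312.46737555243305 200.79414488774756 0.012198726771974306 [[ 2.87648173e-02 -9.99487768e-01  1.40280542e-02  1.27024747e+01]
 [ 9.86755995e-01  3.06341140e-02  1.59292676e-01 -6.68459865e+02]
 [-1.59640818e-01  9.26024190e-03  9.87131732e-01 -8.63685928e+02]
 [ 0.00000000e+00  0.00000000e+00  0.00000000e+00  1.00000000e+00]]
side 49.45846214297628 316.6538828880525 201.47728772096534 -0.08687304681195067 [[-6.86326368e-01 -7.27039011e-01 -1.92456096e-02  4.89015169e+02]
 [ 5.17672391e-01 -5.06928606e-01  6.89230501e-01 -3.90538610e+02]
 [-5.10853612e-01  4.63074146e-01  7.24286492e-01 -7.58577298e+02]
 [ 0.00000000e+00  0.00000000e+00  0.00000000e+00  1.00000000e+00]]
```

View pics/top0.png

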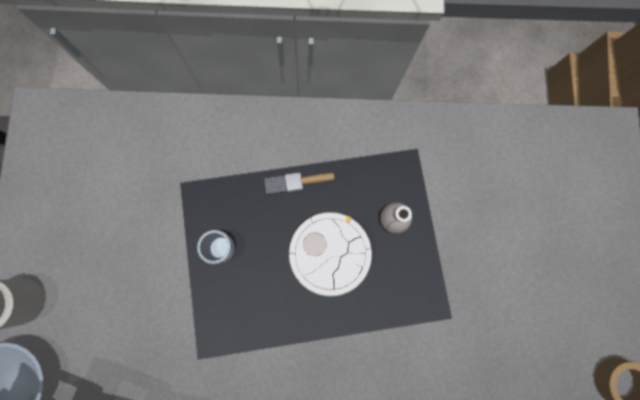

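View pics/side0.png

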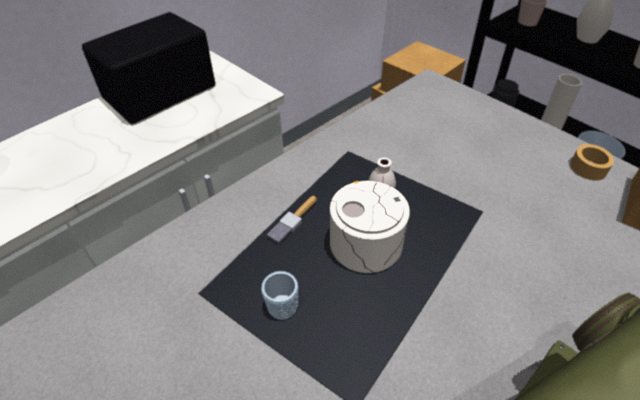

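The top view shows the lid at about (331,254), the hollow at (315,244) and the brass strip at (348,219). The side view shows the notch at about (397,199) and the hollow at (353,209). Next I'll enlarge both views and measure.

```bash
cat > h.py <<'E'
import numpy as np, cv2
from rig import manip
def cam(f):
    H=f["frame"].shape[0]; fl=H/2/np.tan(np.radians(f["vfov"]/2))
    return fl
def ray(f,u,v):
    fl=cam(f); d=np.array([(u-f["cx"])/fl,(v-f["cy"])/fl]); s=d.copy()
    for _ in range(20): s=d/(1+f["k1"]*(s@s))
    M=f["world_to_cam"]; R=M[:3,:3]; t=M[:3,3]
    return -R.T@t, R.T@np.array([s[0],-s[1],-1])
def onz(f,u,v,z):
    o,d=ray(f,u,v); return o+d*(z-o[2])/d[2]
def proj(f,p):
    M=f["world_to_cam"]; c=M[:3,:3]@np.asarray(p)+M[:3,3]
    s=np.array([c[0]/-c[2],-c[1]/-c[2]]); s=s*(1+f["k1"]*(s@s)); fl=cam(f)
    return s*fl+[f["cx"],f["cy"]]
def crop(f,u,v,r,name,k=6):
    im=f["frame"][v-r:v+r,u-r:u+r]; cv2.imwrite(name,cv2.resize(im,None,fx=k,fy=k,interpolation=cv2.INTER_CUBIC))
E
python3 - <<'E'
from h import *
f=manip.grab_frame("top"); s=manip.grab_frame("side")
crop(f,331,254,50,"pics/topc.png"); crop(s,368,220,50,"pics/sidec.png")
# canister rim circle: bright region in top
g=f["frame"].astype(int); hsv=cv2.cvtColor(f["frame"],cv2.COLOR_BGR2HSV)
m=(f["frame"].min(2)>100).astype(np.uint8); m[:, :270]=0; m[:,378:]=0; m[:200]=0;m[310:]=0
m=cv2.morphologyEx(m,cv2.MORPH_CLOSE,np.ones((7,7)))
c=max(cv2.findContours(m,0,cv2.CHAIN_APPROX_NONE)[0],key=cv2.contourArea)
P=np.array([onz(f,*p,134)[:2] for p in cv2.convexHull(c)[:,0].astype(float)])
(x,y),r=cv2.minEnclosingCircle(P.astype(np.float32)); print("rim",x,y,r, cv2.boundingRect(c))
A=np.c_[2*P,np.ones(len(P))]; q=np.linalg.lstsq(A,(P**2).sum(1),rcond=None)[0]; print(q[:2],np.sqrt(q[2]+q[:2]@q[:2]))
b=cv2.inRange(hsv,(8,110,80),(30,255,255)); b[:205]=0;b[235:]=0;b[:,:335]=0;b[:,365:]=0
n,l,st,ce=cv2.connectedComponentsWithStats(b); print(st,ce)
for z in (134,): 
  for cc in ce[1:]: print("brass",onz(f,*cc,z))
E
```

```text
rim 545.931884765625 -5.761637210845947 88.09733581542969 (288, 212, 84, 85)
[545.690812    -6.02537694] 87.61043840070133
[[     0      0    640    400 255987]
 [   346    217      4      5     13]] [[319.49856438 199.49900972]
 [347.76923077 219.        ]]
brass [618.2070081  -42.08560247 134.        ]
```

View pics/topc.png

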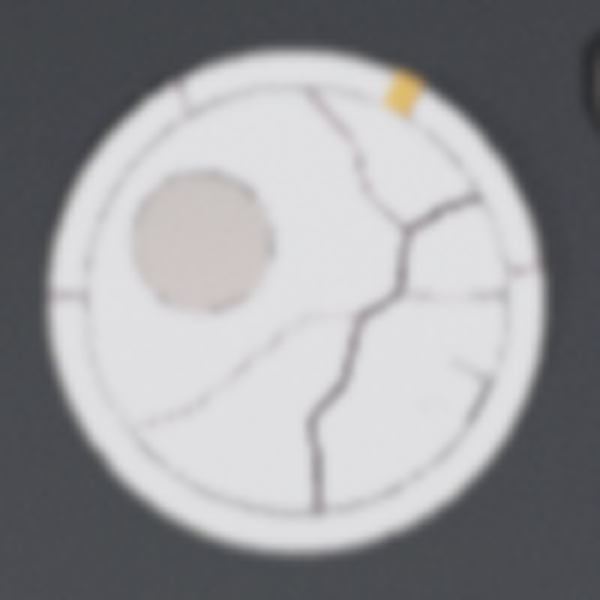

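View pics/sidec.png

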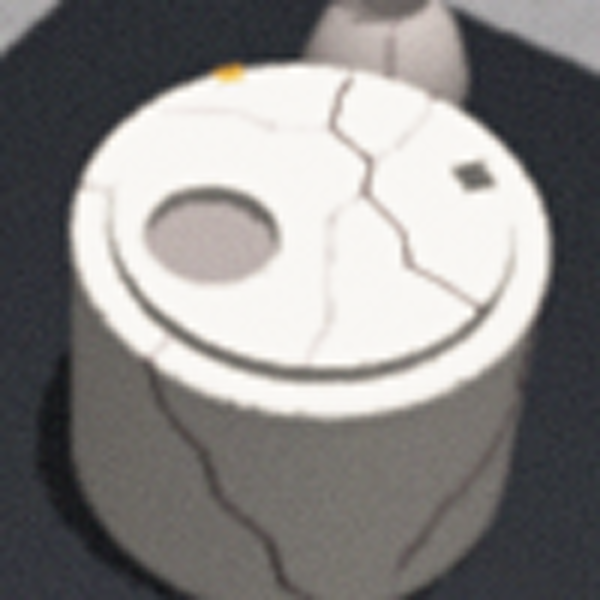

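```bash
python3 - <<'E'
from h import *
f=manip.grab_frame("top"); s=manip.grab_frame("side")
C=np.array([545.7,-6.0]); pa=np.arctan2(-42.1+6,618.2-545.7)
def rep(n,p): 
    d=p[:2]-C; print(n,p.round(1),"r",np.hypot(*d).round(1),"ang rel pin",((np.arctan2(d[1],d[0])-pa)).round(3))
# hollow by mask in top
im=f["frame"].astype(int); m=((im[...,2]-im[...,0]>5)&(im.min(2)>120)).astype(np.uint8)
m[:228]=0;m[260:]=0;m[:,:298]=0;m[:,332:]=0
m=cv2.morphologyEx(m,cv2.MORPH_OPEN,np.ones((3,3)))
n,l,st,ce=cv2.connectedComponentsWithStats(m); i=1+np.argmax(st[1:,4]); print(st[i],ce[i])
rep("hollow top",onz(f,*ce[i],142)); rep("hollow top crop",onz(f,281+203/6,204+240/6,142))
rep("hollow side",onz(s,318+212/6,170+234/6,140)); 
rep("notch side",onz(s,318+474/6,170+175/6,140))
rep("brass side",onz(s,318+229/6,170+72/6,134))
rep("notch top dark mark",onz(f,281+482/6,204+395/6,142))
# lid circle, side rim left/right extremes
print("pinangle",pa)
print("proj C in side",proj(s,[*C,134]),"top",proj(f,[*C,134]))
E
```

```text
[304 233  22  22 378] [314.17724868 243.99206349]
hollow top [563.3  27.4 142. ] r 37.7 ang rel pin 1.548
hollow top crop [563.3  26.  142. ] r 36.5 ang rel pin 1.53
hollow side [564.2  27.9 140. ] r 38.6 ang rel pin 1.535
notch side [517.2 -61.9 140. ] r 62.7 ang rel pin -1.58
brass side [621.1 -42.3 134. ] r 83.7 ang rel pin 0.013
notch top dark mark [513.6 -70.5 142. ] r 72.1 ang rel pin -1.571
pinangle -0.46199106716984606
proj C in side [370.12006833 207.2926293 ] top [329.92559142 253.16751251]
```

```bash
cat >> h.py <<'E'
from scipy.spatial.transform import Rotation as Ro
def plan(p,yawmy):
    o=manip.get_obs(); w,x,y,z=o["orientation"]; R=Ro.from_quat([x,y,z,w]).as_matrix()
    my=np.array([np.cos(yawmy),np.sin(yawmy),0]); ty=-my; tz=np.array([0,0,-1.]); tx=np.cross(ty,tz)
    T=np.c_[tx,ty,tz]
    print("t",o["time_s"].round(2) if hasattr(o["time_s"],'round') else o["time_s"],"tcp",o["tcp_pos"].round(1),"F",o["contact_force"].round(1),"T",o["torque"].round(2),"w",round(o["grip_width"],1),"q",o["q"].round(2),
     "\nshift",(R.T@(np.array(p)-o["tcp_pos"])).round(1),"rotvec",Ro.from_matrix(R.T@T).as_rotvec().round(3), "yaw -y",np.arctan2(-R[1,1],-R[0,1]).round(3))
E
python3 -c "
from h import *
plan([563.3,27.2,190],2.65)"
```

```text
t 0.3 tcp [168.2 627.6 194.2] F [ 0.7 -0.4 -1. ] T [-0.02 -0.01  0.1 ] w 85.3 q [ 1.23  0.12  1.65 -0.    1.37 -0.08] 
shift [-537.  -477.7    4.5] rotvec [-1.000e-03  1.000e-03  1.801e+00] yaw -y -1.833
```

Call:
jog_arm --moves '[[[-537, -478, 0], [0, 0, 1.8], 0], [[-537, -478, 0], [0, 0, 1.8], 0], [[-537, -478, 0], [0, 0, 1.8], 0], [[-537, -478, 0], [0, 0, 1.8], 0], [[-537, -478, 0], [0, 0, 1.8], 0], [[-537, -478, 0], [0, 0, 1.8], 0], [[-537, -478, 0], [0, 0, 1.8], 0], [[-537, -478, 0], [0, 0, 1.8], 0], [[-537, -478, 0], [0, 0, 1.8], 0], [[-537, -478, 0], [0, 0, 1.8], 0], [[-537, -478, 0], [0, 0, 1.8], 0], [[-537, -478, 0], [0, 0, 1.8], 0]]' --force 60

```text
time_s: 1.3
tcp_pos: [443.7, 208.2, 194.9]
orientation: [0.0, 0.773, 0.634, 0.0]
contact_force: [1.3, 0.0, 0.6]
grip_width: 0.1
```

```bash
python3 -c "
from h import *
plan([563.3,27.2,190],2.65)"
```

```text
t 1.3 tcp [443.7 208.2 194.9] F [1.3 0.  0.6] T [0.04 0.01 0.01] w 0.1 q [ 0.33 -0.24  2.    0.    1.38  0.53] 
shift [-154.1  152.8    5. ] rotvec [ 0.001 -0.001  0.294] yaw -y 2.944
```

Call:
jog_arm --moves '[[[-154, 153, 5], [0, 0, 0.29], 0], [[-154, 153, 5], [0, 0, 0.29], 0], [[-154, 153, 5], [0, 0, 0.29], 0], [[-154, 153, 5], [0, 0, 0.29], 0], [[-154, 153, 5], [0, 0, 0.29], 0], [[-154, 153, 5], [0, 0, 0.29], 0], [[-154, 153, 5], [0, 0, 0.29], 0], [[-154, 153, 5], [0, 0, 0.29], 0], [[-154, 153, 5], [0, 0, 0.29], 0]]'

```text
time_s: 2.05
tcp_pos: [563.3, 31.0, 189.5]
orientation: [-0.0, 0.855, 0.519, -0.0]
contact_force: [1.1, 0.8, -0.5]
grip_width: -0.0
```

```bash
python3 -c "
from h import *
plan([563.3,27.2,136],2.65)
s=manip.grab_frame('side'); crop(s,360,200,70,'pics/s2.png',5)"
```

```text
t 2.05 tcp [563.3  31.  189.5] F [ 1.1  0.8 -0.5] T [-0.02 -0.    0.01] w -0.0 q [-0.04 -0.06  1.85  0.    1.36  0.44] 
shift [-3.3  1.8 53.5] rotvec [-0.001 -0.     0.012] yaw -y 2.662
```

View pics/s2.png

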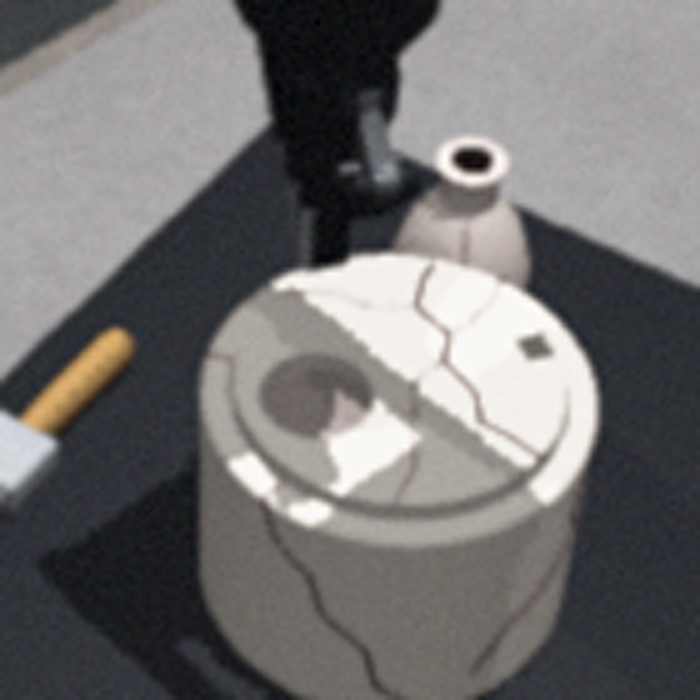

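```bash
python3 -c "
from h import *
plan([563.3,27.2,136],2.65)
s=manip.grab_frame('side'); print(proj(s,[563.3,27.2,190]))"
```

```text
t 2.1 tcp [563.2  31.2 189.6] F [-0.4 -0.4  0.1] T [-0.01 -0.02  0.03] w 0.3 q [-0.04 -0.06  1.85  0.    1.35  0.44] 
shift [-3.6  2.  53.6] rotvec [-0.    -0.     0.012] yaw -y 2.662
[354.89660842 192.6488992 ]
```

```bash
python3 -c "
from h import *
s=manip.grab_frame('side'); crop(s,355,185,30,'pics/s3.png',12); t=manip.grab_frame('top'); crop(t,330,240,60,'pics/t3.png',8)
print(proj(t,[563.3,31,190]), [proj(s,[563.3,31,z]) for z in(190,200,210,240)])"
```

```text
[312.76927848 242.66864987] [array([353.63328393, 193.56575846]), array([353.83965305, 190.13005041]), array([354.04898433, 186.63821127]), array([354.69531087, 175.81308356])]
```

View pics/s3.png

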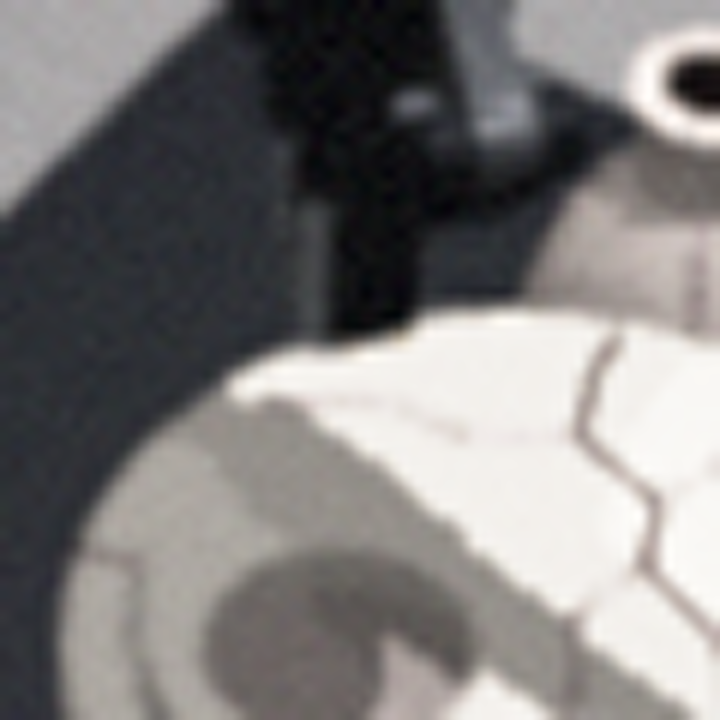

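View pics/t3.png

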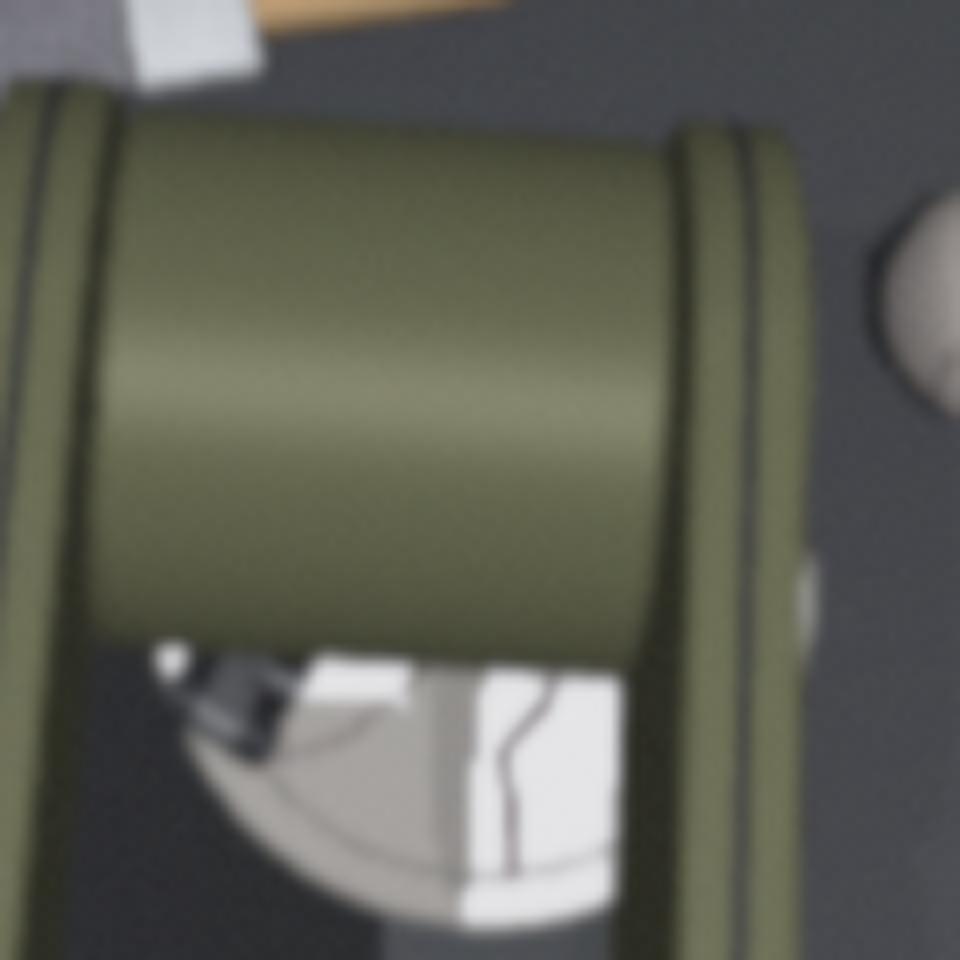

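```bash
python3 -c "
from h import *
s=manip.grab_frame('side'); cv2.imwrite('pics/s4.png',s['frame']); t=manip.grab_frame('top'); cv2.imwrite('pics/t4.png',t['frame'])"
```

```text
(no output)
```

View pics/s4.png

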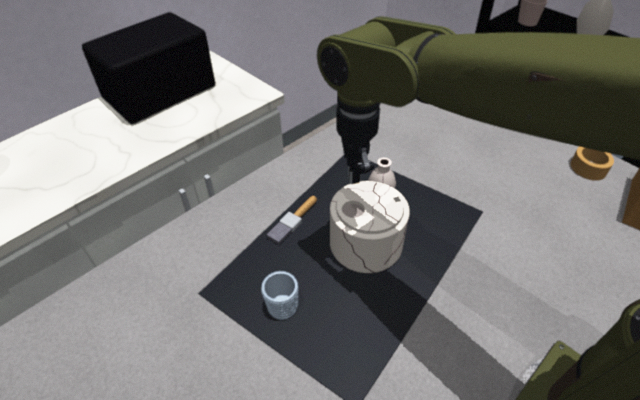

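View pics/t4.png

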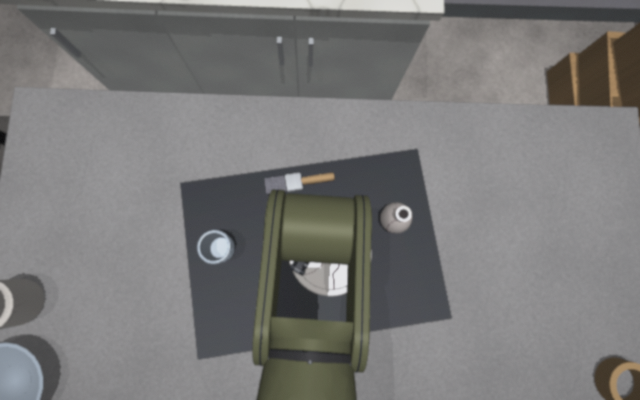

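Call:
jog_arm --moves '[[[-3.5, 2, 25], [0, 0, 0], 0], [[-3.5, 2, 25], [0, 0, 0], 0], [[-3.5, 2, 25], [0, 0, 0], 0]]'

```text
time_s: 2.6
tcp_pos: [562.7, 26.2, 163.1]
orientation: [-0.001, 0.855, 0.518, -0.002]
contact_force: [-0.5, -0.8, 0.1]
grip_width: -0.3
```

```bash
python3 -c "
from h import *
plan([563.3,27.2,136],2.65)
s=manip.grab_frame('side'); crop(s,355,185,30,'pics/s5.png',12); print(proj(s,[563.3,27,165]))"
```

```text
t 2.6 tcp [562.7  26.2 163.1] F [-0.5 -0.8  0.1] T [ 0.01 -0.01 -0.04] w -0.3 q [-0.05 -0.04  1.88  0.    1.31  0.43] 
shift [ 1.2  0.1 27.1] rotvec [-0.003  0.001  0.011] yaw -y 2.661
[354.43471371 200.95415549]
```

View pics/s5.png

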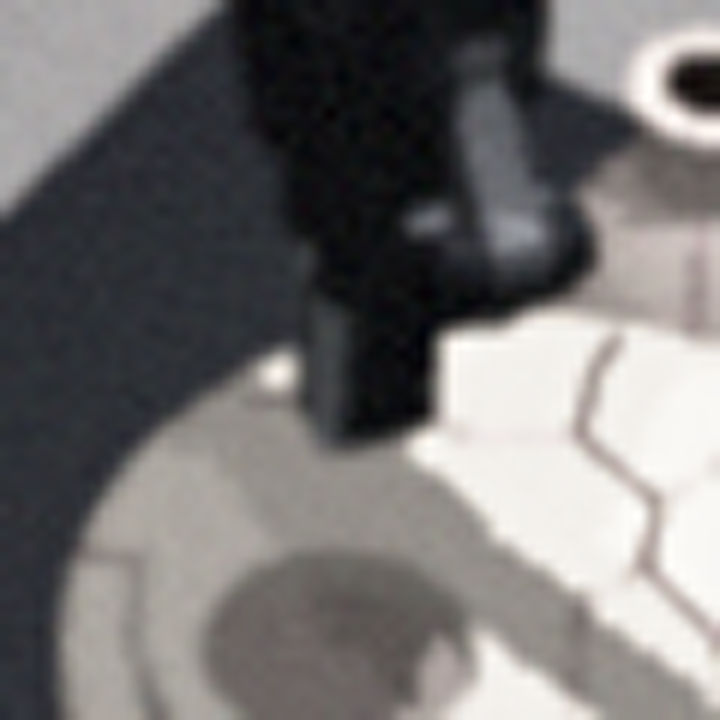

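Call:
jog_arm --moves '[[[310, -162, -30], [0, 0, 0], 0], [[310, -162, -30], [0, 0, 0], 0], [[310, -162, -30], [0, 0, 0], 0], [[310, -162, -30], [0, 0, 0], 0], [[310, -162, -30], [0, 0, 0], 0], [[310, -162, -30], [0, 0, 0], 0], [[310, -162, -30], [0, 0, 0], 0], [[310, -162, -30], [0, 0, 0], 0], [[310, -162, -30], [0, 0, 0], 0], [[310, -162, -30], [0, 0, 0], 0], [[310, -162, -30], [0, 0, 0], 0], [[310, -162, -30], [0, 0, 0], 0]]'

```text
time_s: 3.65
tcp_pos: [564.1, 374.6, 194.9]
orientation: [0.0, 0.855, 0.518, -0.0]
contact_force: [0.1, -0.6, -0.1]
grip_width: 0.3
```

```bash
python3 -c "
from h import *
plan([563.3,27.2,160],2.65)
p=manip.get_obs()['tcp_pos']
for n in('side','top'):
    s=manip.grab_frame(n); u=proj(s,p); print(n,u); i=s['frame']; cv2.circle(i,tuple(int(a) for a in u),1,(0,0,255),-1); u=u.astype(int)
    crop(s,min(max(u[0],45),595),min(max(u[1],45),355),45,'pics/%s6.png'%n,8)"
```

```text
t 3.65 tcp [564.1 374.6 194.9] F [ 0.1 -0.6 -0.1] T [-0.03 -0.02  0.  ] w 0.3 q [ 0.51  0.18  1.58 -0.    1.37  0.99] 
shift [-308.2  160.2   35.1] rotvec [0.   0.   0.01] yaw -y 2.66
side [214.22689543 292.05478553]
top [133.91108168 236.89997495]
```

View pics/side6.png

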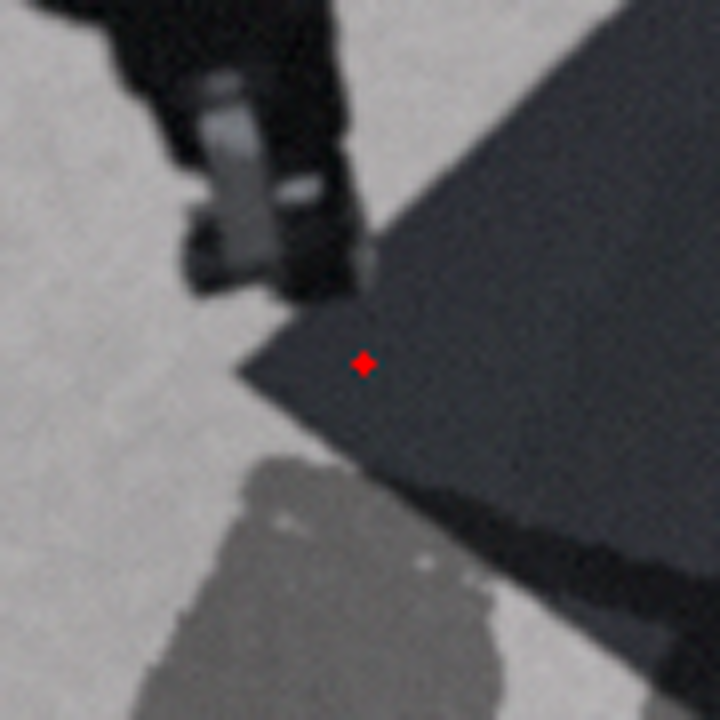

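View pics/top6.png

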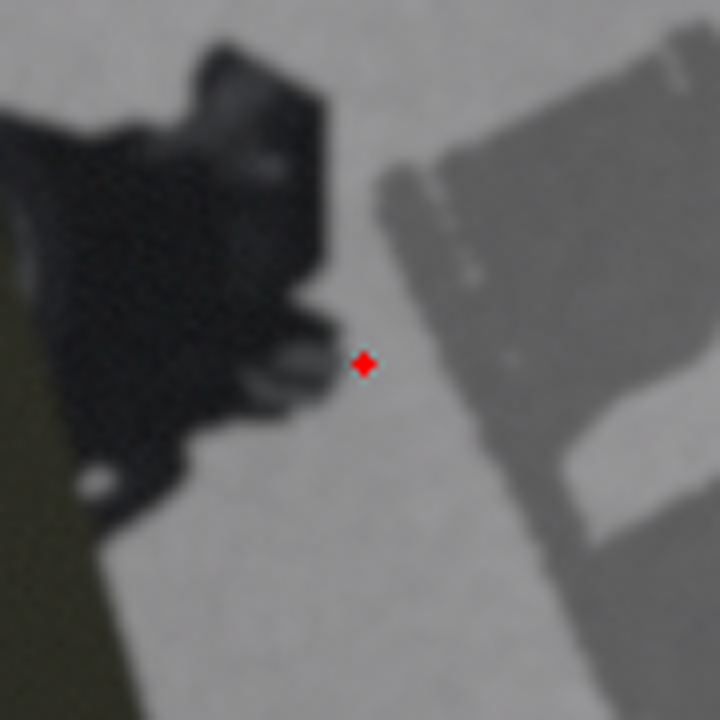

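```bash
python3 -c "
from h import *
from scipy.optimize import least_squares
s=manip.grab_frame('side');t=manip.grab_frame('top')
A=np.array([564.1,374.6,194.9]);B=np.array([562.7,26.2,163.1])
for f,P in((t,A),(s,A),(s,B)): print([(proj(f,P+e)-proj(f,P)).round(2) for e in np.eye(3)*10])
obs=[(t,A,(-5.5,0)),(s,A,(-3.5,-8)),(s,B,(-1,-10))]
r=least_squares(lambda d:np.concatenate([proj(f,P+d)-proj(f,P)-o for f,P,o in obs]),[0,0,0]); print(r.x,r.fun)
print(proj(s,A+[0,0,27]),proj(t,A+[0,0,27]))
crop(s,210,285,20,'pics/s7.png',20)
im=cv2.imread('pics/s7.png'); cv2.imwrite('pics/s7.png',np.clip(im.astype(float)*2.5,0,255).astype(np.uint8))
"
```

```text
[array([ 0.53, -5.21]), array([-5.26, -0.15]), array([-2.29, -0.36])]
[array([-3.3 , -3.65]), array([-4.87,  3.5 ]), array([-1.15, -3.17])]
[array([-3.44, -2.44]), array([-3.26,  2.41]), array([ 0.21, -3.29])]
[ 0.46586322  0.22564193 26.17007179] [-0.73136455 -1.22354559  0.16141388 -0.53995403  1.32222051  1.21356941]
[211.04269196 283.34716374] [127.54967101 235.90613352]
```

View pics/s7.png

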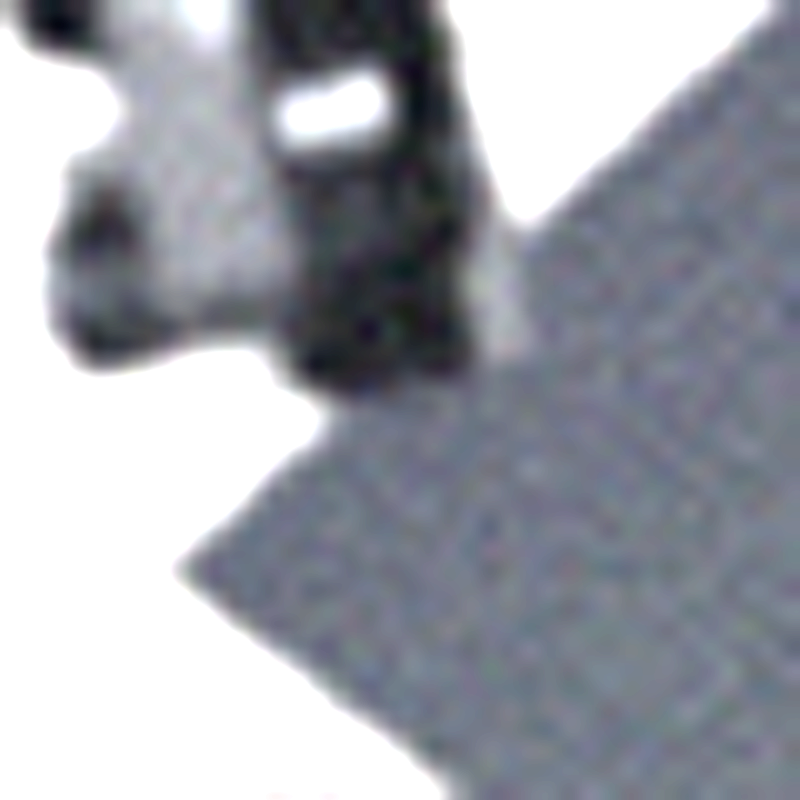

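The views agree sideways, but the visible fingertip sits about 26 mm above the reported TCP. So I'll go back over the hollow and descend in small steps, watching the force, without trusting the TCP height.

Call:
jog_arm --moves '[[[-308, 160, 30], [0, 0, 0], 0], [[-308, 160, 30], [0, 0, 0], 0], [[-308, 160, 30], [0, 0, 0], 0], [[-308, 160, 30], [0, 0, 0], 0], [[-308, 160, 30], [0, 0, 0], 0], [[-308, 160, 30], [0, 0, 0], 0], [[-308, 160, 30], [0, 0, 0], 0], [[-308, 160, 30], [0, 0, 0], 0], [[-308, 160, 30], [0, 0, 0], 0], [[-308, 160, 30], [0, 0, 0], 0], [[-308, 160, 30], [0, 0, 0], 0], [[-308, 160, 30], [0, 0, 0], 0]]'

```text
time_s: 4.85
tcp_pos: [563.2, 28.7, 164.9]
orientation: [-0.0, 0.855, 0.518, 0.0]
contact_force: [0.2, -0.6, -0.4]
grip_width: -0.2
```

```bash
python3 -c "
from h import *
plan([563.3,27.2,138],2.65)"
```

```text
t 4.85 tcp [563.2  28.7 164.9] F [ 0.2 -0.6 -0.4] T [0.01 0.02 0.01] w -0.2 q [-0.04 -0.05  1.88  0.    1.31  0.44] 
shift [-1.3  0.8 26.9] rotvec [ 0.    -0.001  0.01 ] yaw -y 2.66
```

Call:
jog_arm --moves '[[[-1, 1, 8], [0, 0, 0], 0], [[-1, 1, 16], [0, 0, 0], 0], [[-1, 1, 19], [0, 0, 0], 0], [[-1, 1, 21], [0, 0, 0], 0], [[-1, 1, 23], [0, 0, 0], 0], [[-1, 1, 25], [0, 0, 0], 0], [[-1, 1, 27], [0, 0, 0], 0]]'

```text
time_s: 5.43
tcp_pos: [563.8, 27.3, 137.6]
orientation: [0.0, 0.855, 0.518, 0.0]
contact_force: [-0.4, 0.5, -0.2]
grip_width: -0.1
```

```bash
python3 -c "
from h import *
plan([563.3,27.2,130],2.65)
s=manip.grab_frame('side'); crop(s,355,195,30,'pics/s8.png',12)"
```

```text
t 5.4333 tcp [563.8  27.3 137.6] F [-0.4  0.5 -0.2] T [-0.04  0.04  0.02] w -0.1 q [-0.05 -0.02  1.9  -0.    1.26  0.43] 
shift [-0.4 -0.4  7.6] rotvec [ 0.    -0.     0.011] yaw -y 2.661
```

View pics/s8.png

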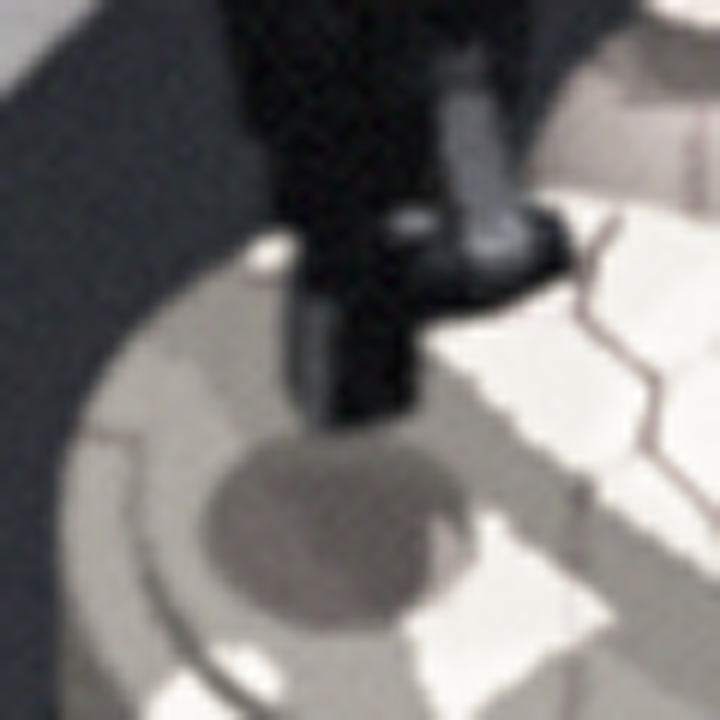

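Call:
jog_arm --moves '[[[0, 0, 1.5], [0, 0, 0], 0], [[0, 0, 3], [0, 0, 0], 0], [[0, 0, 4.5], [0, 0, 0], 0], [[0, 0, 6], [0, 0, 0], 0], [[0, 0, 7], [0, 0, 0], 0]]'

```text
time_s: 5.9
tcp_pos: [563.6, 27.1, 130.4]
orientation: [-0.0, 0.855, 0.518, -0.0]
contact_force: [-0.4, -0.2, 0.0]
grip_width: -0.1
```

Call:
jog_arm --moves '[[[0, 0, 2], [0, 0, 0], 0], [[0, 0, 4], [0, 0, 0], 0], [[0, 0, 6], [0, 0, 0], 0], [[0, 0, 8], [0, 0, 0], 0], [[0, 0, 10], [0, 0, 0], 0], [[0, 0, 11], [0, 0, 0], 0], [[0, 0, 12], [0, 0, 0], 0]]'

```text
time_s: 6.48
tcp_pos: [563.6, 27.1, 118.4]
orientation: [-0.0, 0.855, 0.518, -0.0]
contact_force: [0.8, -0.2, 0.4]
grip_width: -0.2
```

```bash
python3 -c "
from h import *
plan([563.3,27.2,110],2.65)
s=manip.grab_frame('side'); crop(s,355,205,30,'pics/s9.png',12)"
```

```text
t 6.4833 tcp [563.6  27.1 118.4] F [ 0.8 -0.2  0.4] T [-0.04  0.02  0.02] w -0.2 q [-0.05 -0.    1.92 -0.    1.23  0.43] 
shift [-0.1 -0.3  8.4] rotvec [-0.     0.     0.011] yaw -y 2.661
```

View pics/s9.png

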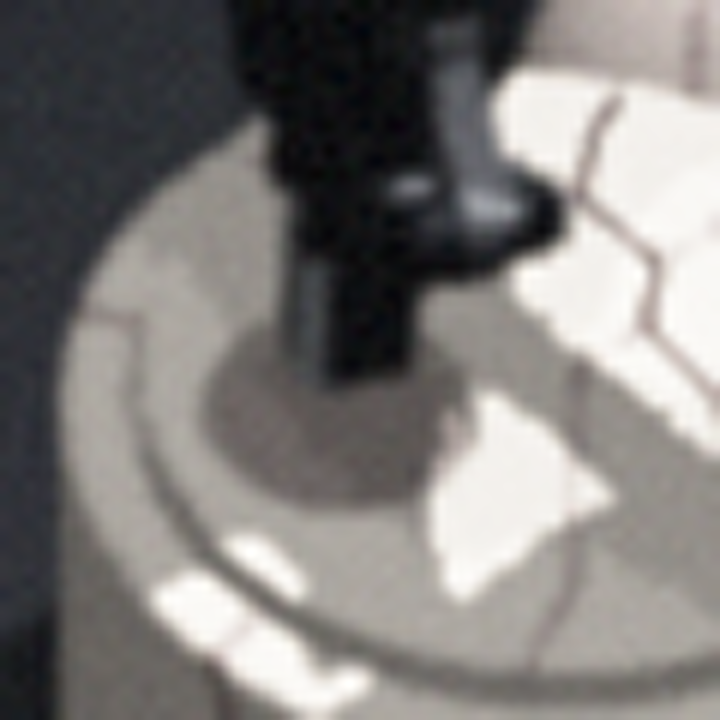

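Call:
jog_arm --moves '[[[0, 0, 1.5], [0, 0, 0], 0], [[0, 0, 3], [0, 0, 0], 0], [[0, 0, 4.5], [0, 0, 0], 0], [[0, 0, 6], [0, 0, 0], 0], [[0, 0, 7], [0, 0, 0], 0]]'

```text
time_s: 6.95
tcp_pos: [563.6, 27.2, 111.4]
orientation: [-0.0, 0.855, 0.518, -0.0]
contact_force: [0.0, -0.2, 0.7]
grip_width: 0.4
```

Call:
jog_arm --moves '[[[0, 0, 0.5], [0, 0, 0], 0], [[0, 0, 1], [0, 0, 0], 0], [[0, 0, 1.5], [0, 0, 0], 0]]'

```text
time_s: 7.2
tcp_pos: [563.7, 27.1, 110.1]
orientation: [0.0, 0.855, 0.518, 0.0]
contact_force: [0.7, 0.9, -0.4]
grip_width: 0.2
```

```bash
python3 -c "
from h import *
plan([563.3,27.2,110],2.65)
s=manip.grab_frame('side'); crop(s,355,205,30,'pics/s10.png',12)"
```

```text
t 7.2 tcp [563.7  27.1 110.1] F [ 0.7  0.9 -0.4] T [ 0.05  0.02 -0.03] w 0.2 q [-0.05  0.    1.92 -0.    1.22  0.43] 
shift [-0.1 -0.4  0.1] rotvec [0.    0.    0.011] yaw -y 2.661
```

View pics/s10.png

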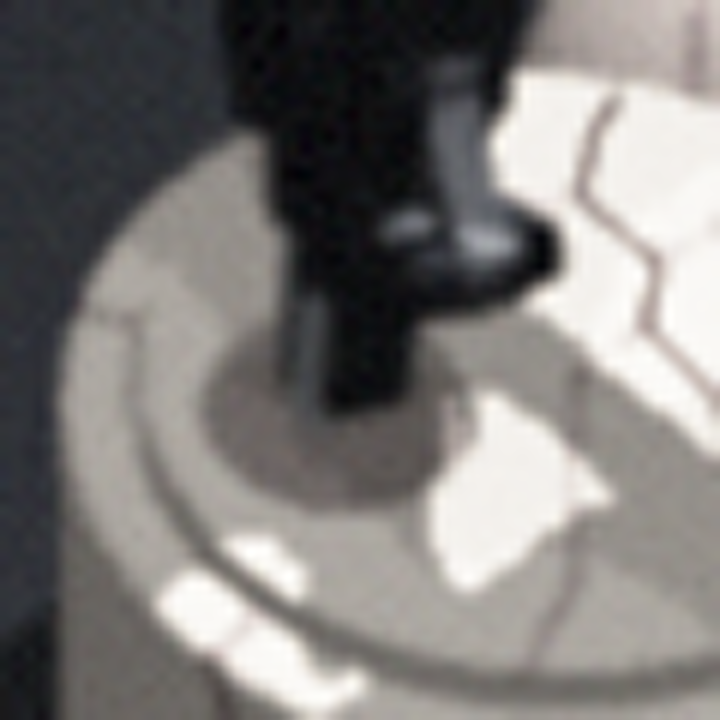

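Call:
jog_arm --moves '[[[0, 0, 0.5], [0, 0, 0], 0], [[0, 0, 1], [0, 0, 0], 0], [[0, 0, 1.5], [0, 0, 0], 0], [[0, 0, 2], [0, 0, 0], 0]]'

```text
time_s: 7.58
tcp_pos: [563.7, 27.1, 108.1]
orientation: [0.0, 0.855, 0.518, -0.0]
contact_force: [-0.3, 0.3, -0.2]
grip_width: -0.1
```

Call:
jog_arm --moves '[[[0, 0, 0.5], [0, 0, 0], 0], [[0, 0, 1], [0, 0, 0], 0], [[0, 0, 1.5], [0, 0, 0], 0]]'

```text
time_s: 7.83
tcp_pos: [563.7, 27.1, 106.6]
orientation: [0.0, 0.855, 0.518, 0.0]
contact_force: [0.7, -0.8, -0.0]
grip_width: 0.3
```

Call:
jog_arm --moves '[[[0, 0, 0.5], [0, 0, 0], 0], [[0, 0, 1], [0, 0, 0], 0], [[0, 0, 1], [0, 0, 0], 0]]'

```text
time_s: 8.08
tcp_pos: [563.6, 27.1, 105.5]
orientation: [-0.0, 0.855, 0.518, -0.0]
contact_force: [0.7, -0.2, -0.2]
grip_width: -0.0
```

Call:
jog_arm --moves '[[[0, 0, 0.5], [0, 0, 0], 0], [[0, 0, 1], [0, 0, 0], 0], [[0, 0, 1], [0, 0, 0], 0]]'

```text
time_s: 8.33
tcp_pos: [563.6, 27.1, 104.5]
orientation: [-0.0, 0.855, 0.518, -0.0]
contact_force: [-0.0, -1.3, -0.0]
grip_width: 0.0
```

Call:
jog_arm --moves '[[[0, 0, 0.5], [0, 0, 0], 0], [[0, 0, 1], [0, 0, 0], 0], [[0, 0, 1], [0, 0, 0], 0]]'

```text
time_s: 8.58
tcp_pos: [563.6, 27.1, 103.5]
orientation: [-0.0, 0.855, 0.518, -0.0]
contact_force: [0.3, 0.3, -0.5]
grip_width: 0.1
```

Call:
jog_arm --moves '[[[0, 0, 0.5], [0, 0, 0], 0], [[0, 0, 1], [0, 0, 0], 0], [[0, 0, 1], [0, 0, 0], 0]]'

```text
time_s: 8.83
tcp_pos: [563.6, 27.1, 102.5]
orientation: [-0.0, 0.855, 0.518, -0.0]
contact_force: [0.1, -0.8, -0.1]
grip_width: 0.1
```

```bash
python3 -c "
from h import *
plan([563.3,27.2,110],2.65)
s=manip.grab_frame('side'); crop(s,355,205,30,'pics/s11.png',12)"
```

```text
t 8.8333 tcp [563.6  27.1 102.5] F [ 0.1 -0.8 -0.1] T [-0.01 -0.    0.02] w 0.1 q [-0.05  0.01  1.93 -0.    1.2   0.43] 
shift [-0.1 -0.3 -7.5] rotvec [-0.     0.     0.011] yaw -y 2.661
```

View pics/s11.png

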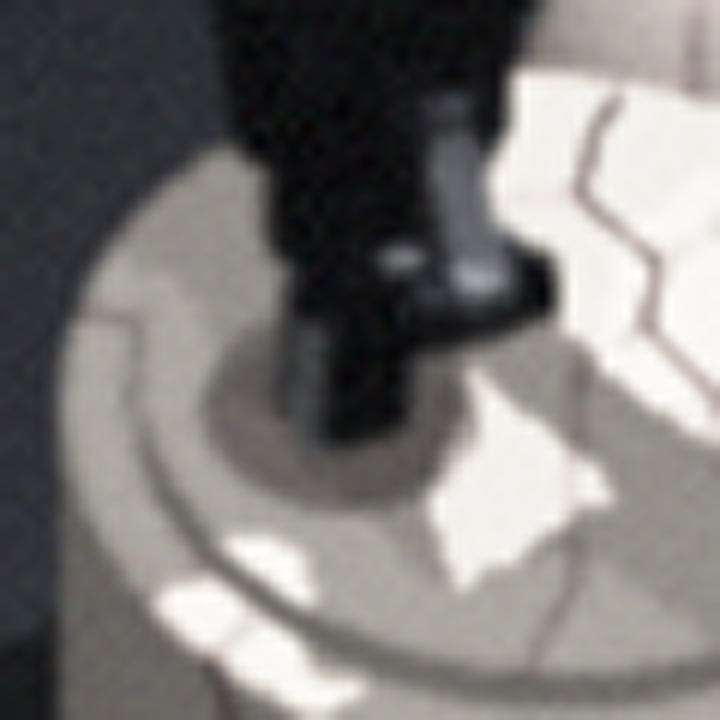

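Call:
jog_arm --moves '[[[0, 0, 0.5], [0, 0, 0], 0], [[0, 0, 1], [0, 0, 0], 0], [[0, 0, 1.5], [0, 0, 0], 0], [[0, 0, 2], [0, 0, 0], 0], [[0, 0, 2], [0, 0, 0], 0]]'

```text
time_s: 9.3
tcp_pos: [563.6, 27.1, 100.4]
orientation: [-0.0, 0.855, 0.518, -0.0]
contact_force: [0.3, -0.5, -0.0]
grip_width: 0.1
```

Call:
jog_arm --moves '[[[0, 0, 0.5], [0, 0, 0], 0], [[0, 0, 1], [0, 0, 0], 0], [[0, 0, 1.5], [0, 0, 0], 0], [[0, 0, 2], [0, 0, 0], 0], [[0, 0, 2], [0, 0, 0], 0]]'

```text
time_s: 9.72
tcp_pos: [563.6, 27.2, 98.5]
orientation: [-0.0, 0.855, 0.518, -0.0]
contact_force: [-0.4, 1.0, -0.3]
grip_width: 0.2
```

```bash
python3 -c "
from h import *
plan([563.3,27.2,110],2.65)
s=manip.grab_frame('side'); crop(s,355,205,30,'pics/s12.png',12)"
```

```text
t 9.7167 tcp [563.6  27.2  98.5] F [-0.4  1.  -0.3] T [ 0.05  0.05 -0.  ] w 0.2 q [-0.05  0.02  1.93  0.    1.19  0.43] 
shift [ -0.1  -0.3 -11.5] rotvec [-0.     0.     0.011] yaw -y 2.661
```

View pics/s12.png

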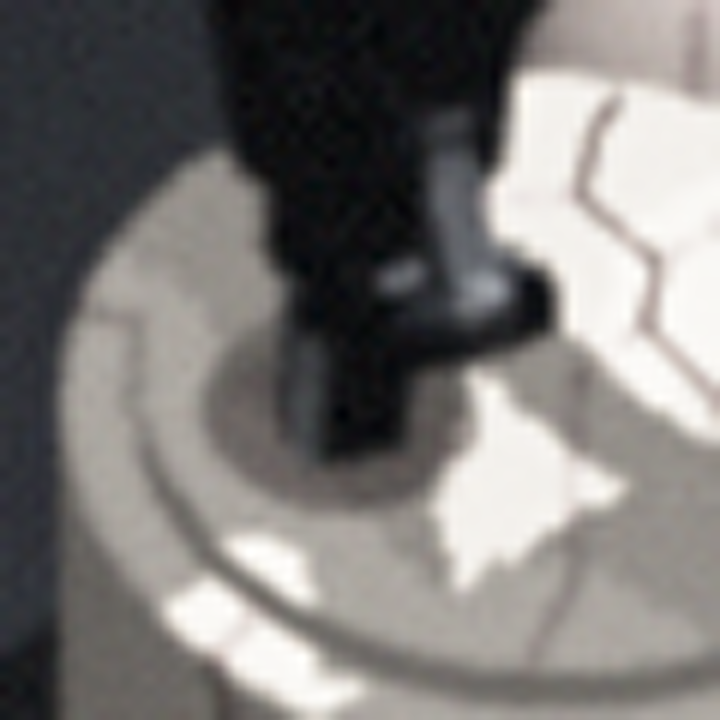

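Call:
jog_arm --moves '[[[0, 0, 1], [0, 0, 0], 0], [[0, 0, 2], [0, 0, 0], 0], [[0, 0, 3], [0, 0, 0], 0], [[0, 0, 3], [0, 0, 0], 0]]'

```text
time_s: 10.1
tcp_pos: [563.6, 27.1, 95.4]
orientation: [-0.0, 0.855, 0.518, -0.0]
contact_force: [1.6, -0.4, 1.3]
grip_width: 0.1
```

Call:
jog_arm --moves '[[[0, 0, 1], [0, 0, 0], 0], [[0, 0, 2], [0, 0, 0], 0], [[0, 0, 2], [0, 0, 0], 0]]'

```text
time_s: 10.35
tcp_pos: [563.9, 27.1, 95.1]
orientation: [0.0, 0.855, 0.518, 0.0]
contact_force: [-2.7, 0.2, 5.6]
grip_width: 0.1
```

```bash
cat >> h.py <<'E'
C=np.array([545.7,-6.0])
def arc(step,n,dz=0,R0=38.,a0=None):
    o=manip.get_obs(); w,x,y,z=o["orientation"]; R=Ro.from_quat([x,y,z,w]).as_matrix(); p=o["tcp_pos"]
    d=p[:2]-C; a=np.arctan2(d[1],d[0]) if a0 is None else a0; print("t",o["time_s"],"tcp",p.round(1),"ang",a.round(3),"r",np.hypot(*d).round(1),"F",o["contact_force"].round(1),"T",o["torque"].round(2))
    print([[[float(v) for v in (R.T@np.r_[C+R0*np.array([np.cos(a+k*step),np.sin(a+k*step)])-p[:2],0]).round(1)[:2]]+[dz],[0,0,round(-k*step,3)],0] for k in range(1,n+1)])
E
python3 -c "
from h import *
arc(.07,12,-5)"
```

```text
t 10.35 tcp [563.9  27.1  95.1] ang 1.068 r 37.8 F [-2.7  0.2  5.6] T [0.01 0.55 0.01]
[[[0.2, -2.7, -5], [0, 0, -0.07], 0], [[-0.0, -5.3, -5], [0, 0, -0.14], 0], [[-0.4, -7.9, -5], [0, 0, -0.21], 0], [[-1.0, -10.5, -5], [0, 0, -0.28], 0], [[-1.8, -13.1, -5], [0, 0, -0.35], 0], [[-2.7, -15.6, -5], [0, 0, -0.42], 0], [[-3.9, -18.0, -5], [0, 0, -0.49], 0], [[-5.1, -20.3, -5], [0, 0, -0.56], 0], [[-6.6, -22.5, -5], [0, 0, -0.63], 0], [[-8.2, -24.7, -5], [0, 0, -0.7], 0], [[-9.9, -26.7, -5], [0, 0, -0.77], 0], [[-11.8, -28.6, -5], [0, 0, -0.84], 0]]
```

Call:
jog_arm --moves '[[[0, 0, -5], [0, 0, 0], 0], [[0, -2.7, -5], [0, 0, -0.07], 0], [[0, -5.3, -5], [0, 0, -0.14], 0], [[-0.4, -7.9, -5], [0, 0, -0.21], 0], [[-1, -10.5, -5], [0, 0, -0.28], 0], [[-1.8, -13.1, -5], [0, 0, -0.35], 0]]'

```text
time_s: 10.85
tcp_pos: [551.2, 31.7, 98.7]
orientation: [0.0, 0.751, 0.661, 0.0]
contact_force: [0.1, -0.5, 1.1]
grip_width: -0.0
```

```bash
python3 -c "
from h import *
arc(.07,11,0)
s=manip.grab_frame('side'); crop(s,365,215,50,'pics/s13.png',8)"
```

```text
t 10.85 tcp [551.2  31.7  98.7] ang 1.425 r 38.1 F [ 0.1 -0.5  1.1] T [ 0.01 -0.07  0.03]
[[[-0.1, -2.7, 0], [0, 0, -0.07], 0], [[-0.4, -5.3, 0], [0, 0, -0.14], 0], [[-0.8, -7.9, 0], [0, 0, -0.21], 0], [[-1.4, -10.5, 0], [0, 0, -0.28], 0], [[-2.1, -13.1, 0], [0, 0, -0.35], 0], [[-3.1, -15.6, 0], [0, 0, -0.42], 0], [[-4.2, -18.0, 0], [0, 0, -0.49], 0], [[-5.5, -20.3, 0], [0, 0, -0.56], 0], [[-7.0, -22.5, 0], [0, 0, -0.63], 0], [[-8.6, -24.6, 0], [0, 0, -0.7], 0], [[-10.3, -26.6, 0], [0, 0, -0.77], 0]]
```

View pics/s13.png

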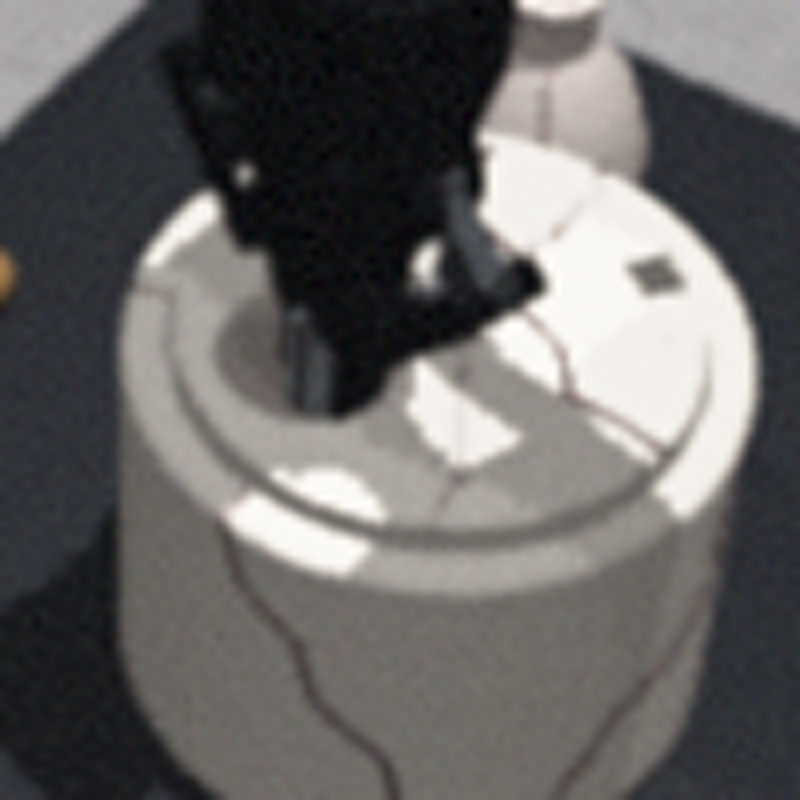

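Call:
jog_arm --moves '[[[0, -2.7, 0], [0, 0, -0.07], 0], [[-0.4, -5.3, 0], [0, 0, -0.14], 0], [[-0.8, -7.9, 0], [0, 0, -0.21], 0], [[-1.4, -10.5, 0], [0, 0, -0.28], 0]]'

```text
time_s: 11.23
tcp_pos: [541.7, 31.6, 99.0]
orientation: [0.001, 0.652, 0.758, 0.001]
contact_force: [2.9, 0.3, -0.7]
grip_width: 0.2
```

```bash
python3 -c "
from h import *
arc(.07,12,0)
s=manip.grab_frame('side'); crop(s,365,215,50,'pics/s14.png',8)"
```

```text
t 11.2333 tcp [541.7  31.6  99. ] ang 1.678 r 37.8 F [ 2.9  0.3 -0.7] T [ 0.02 -0.46 -0.01]
[[[0.2, -2.7, 0], [0, 0, -0.07], 0], [[0.0, -5.3, 0], [0, 0, -0.14], 0], [[-0.3, -7.9, 0], [0, 0, -0.21], 0], [[-0.8, -10.5, 0], [0, 0, -0.28], 0], [[-1.6, -13.1, 0], [0, 0, -0.35], 0], [[-2.4, -15.6, 0], [0, 0, -0.42], 0], [[-3.5, -18.1, 0], [0, 0, -0.49], 0], [[-4.7, -20.4, 0], [0, 0, -0.56], 0], [[-6.1, -22.7, 0], [0, 0, -0.63], 0], [[-7.7, -24.8, 0], [0, 0, -0.7], 0], [[-9.4, -26.9, 0], [0, 0, -0.77], 0], [[-11.2, -28.8, 0], [0, 0, -0.84], 0]]
```

View pics/s14.png

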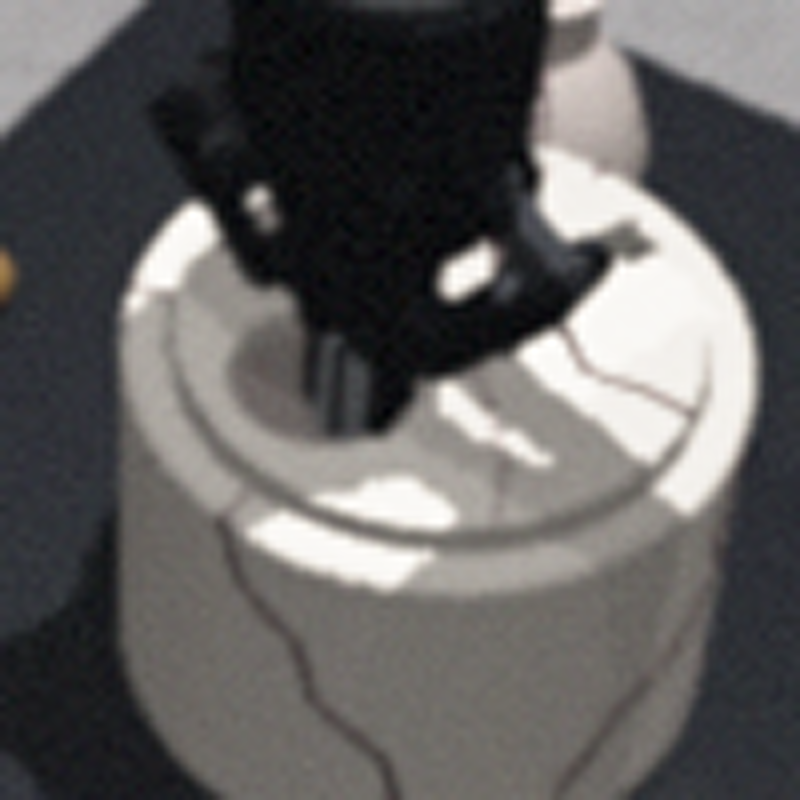

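Call:
jog_arm --moves '[[[0, -2.7, 0], [0, 0, -0.07], 0], [[0, -5.3, 0], [0, 0, -0.14], 0], [[-0.3, -7.9, 0], [0, 0, -0.21], 0], [[-0.8, -10.5, 0], [0, 0, -0.28], 0], [[-1.6, -13.1, 0], [0, 0, -0.35], 0], [[-2.4, -15.6, 0], [0, 0, -0.42], 0], [[-3.5, -18.1, 0], [0, 0, -0.49], 0], [[-4.7, -20.4, 0], [0, 0, -0.56], 0], [[-6.1, -22.7, 0], [0, 0, -0.63], 0], [[-7.7, -24.8, 0], [0, 0, -0.7], 0], [[-9.4, -26.9, 0], [0, 0, -0.77], 0]]'

```text
time_s: 12.2
tcp_pos: [516.8, 18.3, 99.1]
orientation: [0.002, 0.32, 0.947, 0.001]
contact_force: [4.0, 0.4, -1.7]
grip_width: 0.2
```

```bash
python3 -c "
from h import *
arc(.07,12,0)
s=manip.grab_frame('side'); crop(s,365,215,50,'pics/s15.png',8)
t=manip.grab_frame('top'); crop(t,331,254,50,'pics/t15.png',8)
p=onz(s,394.4,195.2,140)[:2]-C; print(np.arctan2(p[1],p[0])-np.pi)"
```

```text
t 12.2 tcp [516.8  18.3  99.1] ang 2.442 r 37.7 F [ 4.   0.4 -1.7] T [ 0.08 -0.77 -0.02]
[[[0.3, -2.6, 0], [0, 0, -0.07], 0], [[0.2, -5.3, 0], [0, 0, -0.14], 0], [[-0.2, -7.9, 0], [0, 0, -0.21], 0], [[-0.7, -10.5, 0], [0, 0, -0.28], 0], [[-1.4, -13.1, 0], [0, 0, -0.35], 0], [[-2.3, -15.6, 0], [0, 0, -0.42], 0], [[-3.3, -18.1, 0], [0, 0, -0.49], 0], [[-4.5, -20.4, 0], [0, 0, -0.56], 0], [[-5.9, -22.7, 0], [0, 0, -0.63], 0], [[-7.5, -24.9, 0], [0, 0, -0.7], 0], [[-9.2, -26.9, 0], [0, 0, -0.77], 0], [[-11.0, -28.9, 0], [0, 0, -0.84], 0]]
-4.978183167910194
```

View pics/s15.png

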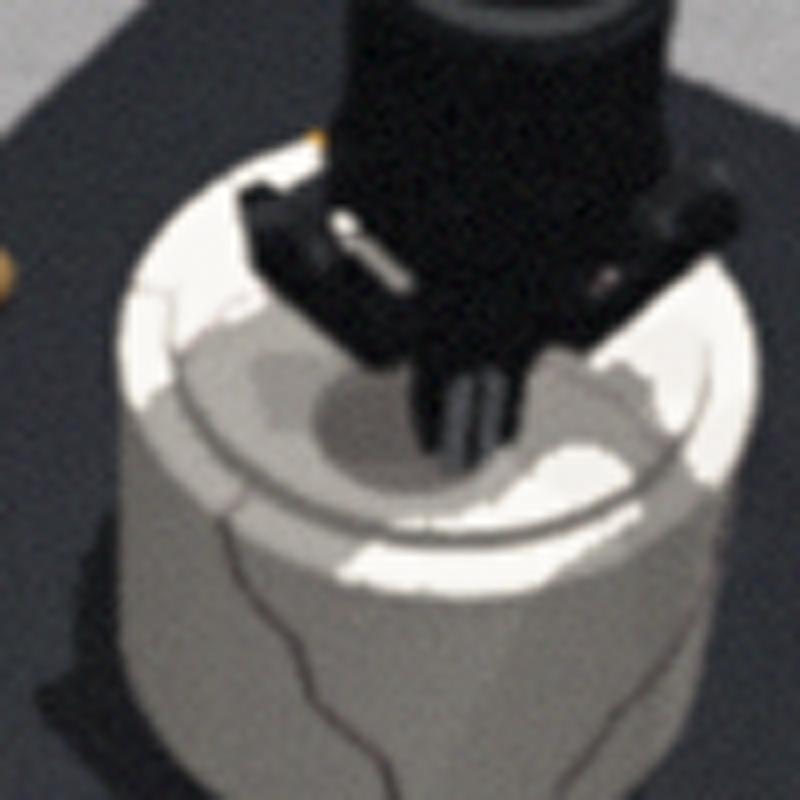

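View pics/t15.png

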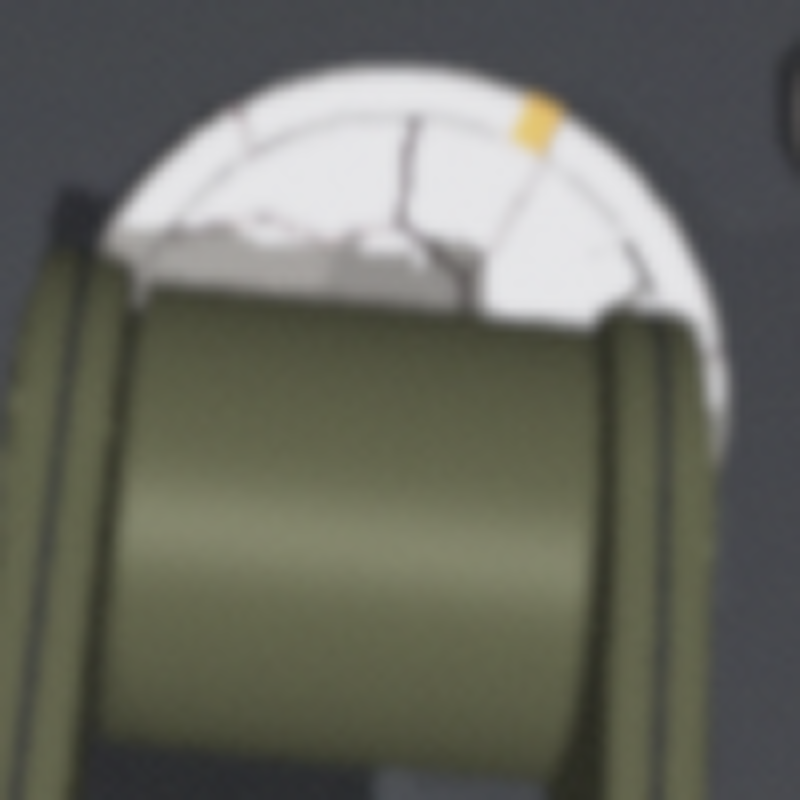

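Call:
jog_arm --moves '[[[0.3, -2.6, 0], [0, 0, -0.07], 0], [[0.2, -5.3, 0], [0, 0, -0.14], 0], [[-0.2, -7.9, 0], [0, 0, -0.21], 0], [[-0.7, -10.5, 0], [0, 0, -0.28], 0], [[-1.4, -13.1, 0], [0, 0, -0.35], 0], [[-2.3, -15.6, 0], [0, 0, -0.42], 0], [[-3.3, -18.1, 0], [0, 0, -0.49], 0], [[-4.5, -20.4, 0], [0, 0, -0.56], 0]]'

```text
time_s: 12.97
tcp_pos: [508.0, -0.1, 99.1]
orientation: [0.002, 0.046, 0.999, 0.001]
contact_force: [4.4, 3.2, -0.6]
grip_width: 0.1
```

```bash
python3 -c "
from h import *
arc(.04,4,0)
s=manip.grab_frame('side'); crop(s,365,215,50,'pics/s16.png',8)
t=manip.grab_frame('top'); crop(t,345,235,32,'pics/t16.png',12)"
```

```text
t 12.9667 tcp [ 5.08e+02 -1.00e-01  9.91e+01] ang 2.985 r 38.1 F [ 4.4  3.2 -0.6] T [ 0.51 -0.89 -0.01]
[[[-0.1, -1.5, 0], [0, 0, -0.04], 0], [[-0.1, -3.0, 0], [0, 0, -0.08], 0], [[-0.1, -4.6, 0], [0, 0, -0.12], 0], [[-0.2, -6.1, 0], [0, 0, -0.16], 0]]
```

View pics/s16.png

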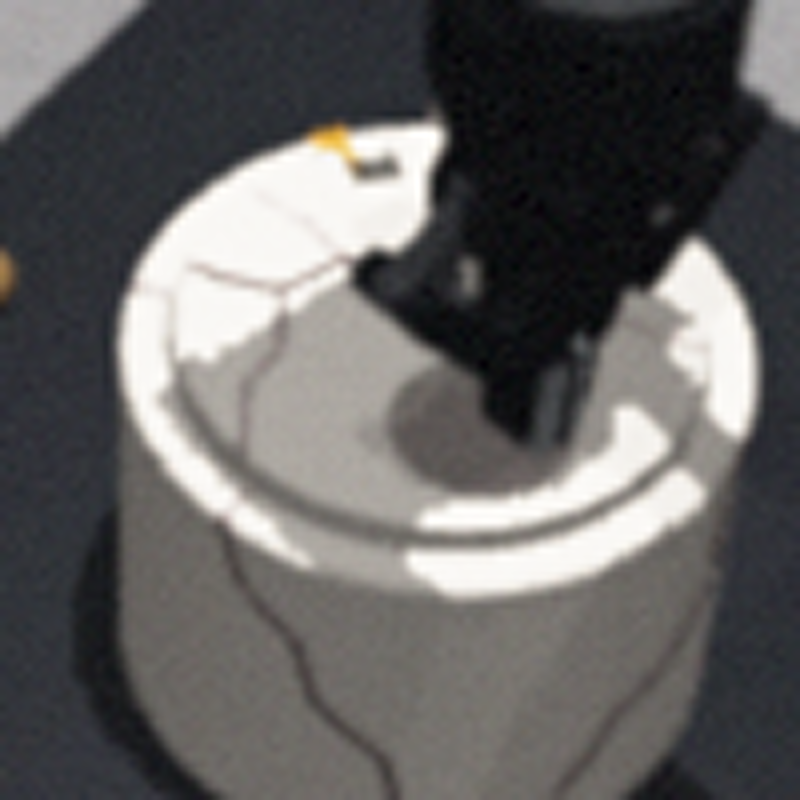

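View pics/t16.png

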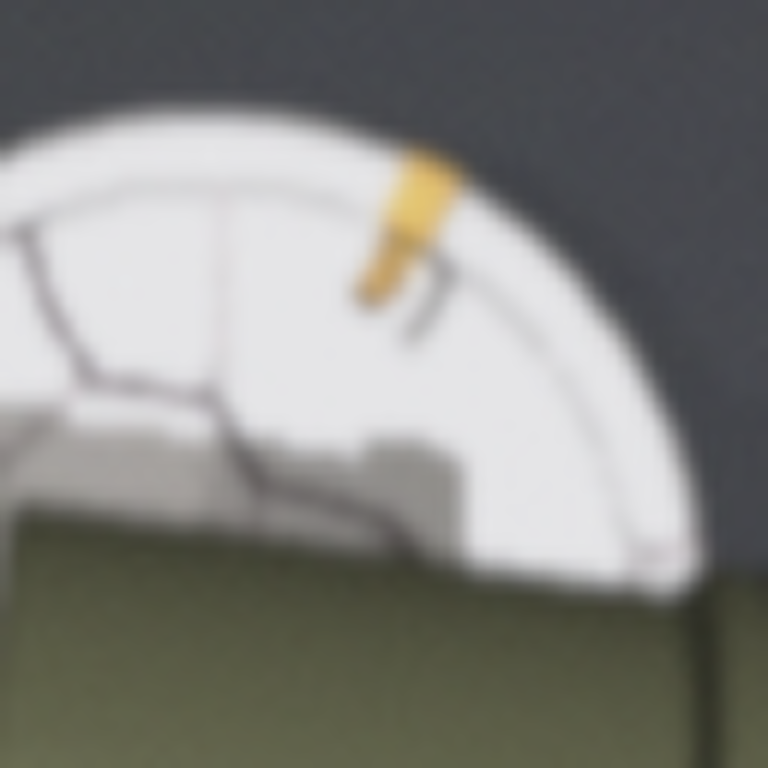

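Call:
jog_arm --moves '[[[0, -1.3, 0], [0, 0, -0.03], 0], [[0, -2.5, 0], [0, 0, -0.065], 0], [[0, -2.5, 0], [0, 0, -0.065], 0]]'

```text
time_s: 13.32
tcp_pos: [507.3, -2.7, 99.1]
orientation: [0.001, 0.015, 1.0, 0.0]
contact_force: [5.2, 1.0, 0.7]
grip_width: -0.3
```

```bash
python3 -c "
from h import *
arc(.02,2,0)
t=manip.grab_frame('top'); crop(t,345,230,22,'pics/t17.png',18)"
```

```text
t 13.3167 tcp [507.3  -2.7  99.1] ang 3.056 r 38.5 F [5.2 1.  0.7] T [ 0.32 -0.8   0.02]
[[[-0.5, -0.8, 0], [0, 0, -0.02], 0], [[-0.4, -1.5, 0], [0, 0, -0.04], 0]]
```

View pics/t17.png

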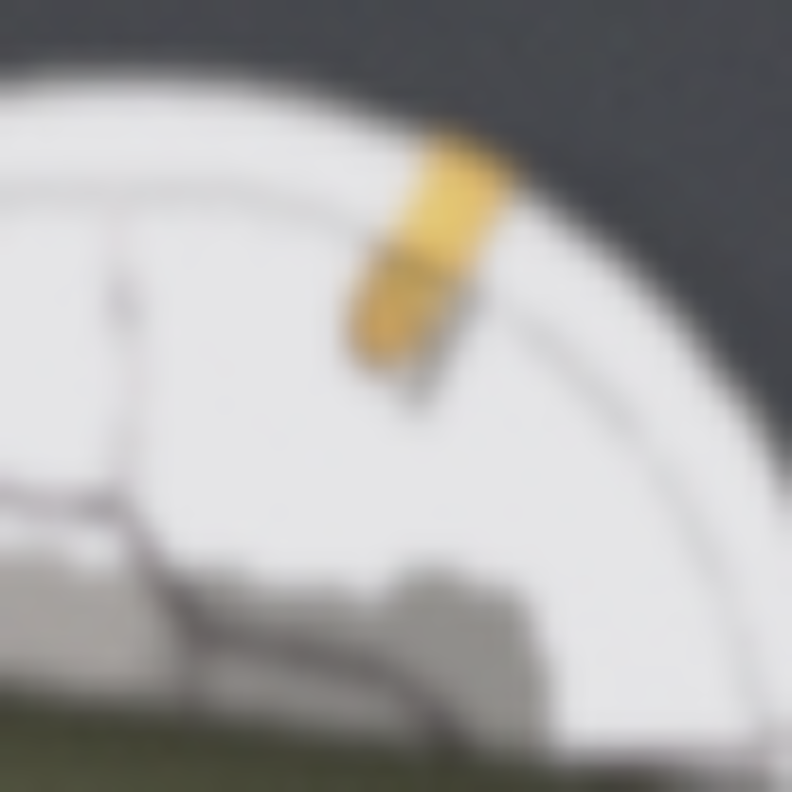

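```bash
python3 -c "
from h import *
t=manip.grab_frame('top')
X=lambda u,v:(323+(u+.5)/18-.5,208+(v+.5)/18-.5)
pa=-0.462; e=np.array([np.cos(pa),np.sin(pa)]); n=np.array([-e[1],e[0]])
for nm,pts,z in(('strip',[(470,200),(440,140),(515,180),(400,235),(465,270)],134),('right edge',[(485,290),(440,395)],142),('pin c',[(385,320),(388,330)],124),('pin left edge',[(345,325)],124),('notch inner end L',[(375,375)],142)):
  for p in pts: q=onz(t,*X(*p),z)[:2]-C; print(nm,(q@e).round(1),(q@n).round(1))
"
```

```text
strip 82.5 -1.2
strip 87.2 5.1
strip 87.1 -4.8
strip 75.0 4.1
strip 74.9 -4.5
right edge 72.8 -7.3
right edge 59.6 -8.3
pin c 66.6 0.7
pin c 65.7 -0.2
pin left edge 63.9 4.6
notch inner end L 58.1 -0.6
```

Alignment is within about 0.5 mm (notch edge at −7.8 against an ideal −7.5; pin centre about 0). I'll ease off the wall and press the hollow's floor gently.

Call:
jog_arm --moves '[[[0, 2, 0], [0, 0, 0], 0], [[0, 2, 1], [0, 0, 0], 0], [[0, 2, 2], [0, 0, 0], 0], [[0, 2, 3], [0, 0, 0], 0], [[0, 2, 4], [0, 0, 0], 0], [[0, 2, 5], [0, 0, 0], 0], [[0, 2, 6], [0, 0, 0], 0]]'

```text
time_s: 14.0
tcp_pos: [506.6, -1.1, 94.4]
orientation: [-0.0, 0.014, 1.0, -0.0]
contact_force: [-2.8, 1.5, 9.6]
grip_width: -0.0
```

Call:
jog_arm --moves '[[[0, 0, 0.7], [0, 0, 0], 0], [[0, 0, 1.4], [0, 0, 0], 0], [[0, 0, 2], [0, 0, 0], 0]]'

```text
time_s: 14.25
tcp_pos: [506.6, -1.1, 92.4]
orientation: [-0.0, 0.014, 1.0, -0.0]
contact_force: [-2.1, 1.9, 9.6]
grip_width: 0.2
```

Call:
jog_arm --moves '[[[0, 0, 0.7], [0, 0, 0], 0], [[0, 0, 1.4], [0, 0, 0], 0], [[0, 0, 2.1], [0, 0, 0], 0], [[0, 0, 2.8], [0, 0, 0], 0], [[0, 0, 3], [0, 0, 0], 0]]'

```text
time_s: 14.67
tcp_pos: [506.6, -1.1, 89.4]
orientation: [-0.0, 0.014, 1.0, -0.0]
contact_force: [-3.2, 1.2, 10.3]
grip_width: 0.2
```

Call:
jog_arm --moves '[[[0, 0, 0.7], [0, 0, 0], 0], [[0, 0, 1.4], [0, 0, 0], 0], [[0, 0, 2], [0, 0, 0], 0]]'

```text
time_s: 14.92
tcp_pos: [506.9, -1.2, 88.6]
orientation: [-0.0, 0.014, 1.0, -0.0]
contact_force: [-5.4, 1.5, 18.1]
grip_width: -0.3
```

Call:
jog_arm --moves '[[[0, 0, 0.5], [0, 0, 0], 0], [[0, 0, 1], [0, 0, 0], 0], [[0, 0, 1.5], [0, 0, 0], 0], [[0, 0, 1.5], [0, 0, 0], 0]]'

```text
time_s: 15.25
tcp_pos: [507.0, -1.3, 88.1]
orientation: [0.0, 0.014, 1.0, -0.0]
contact_force: [-8.1, 1.6, 20.7]
grip_width: -0.2
```

```bash
python3 -c "
from h import *
arc(.02,1,0)
s=manip.grab_frame('side'); crop(s,365,215,50,'pics/s18.png',8)
t=manip.grab_frame('top'); crop(t,345,230,22,'pics/t18.png',18)"
```

```text
t 15.25 tcp [507.   -1.3  88.1] ang 3.021 r 38.9 F [-8.1  1.6 20.7] T [ 0.04  1.38 -0.13]
[[[-0.9, -0.8, 0], [0, 0, -0.02], 0]]
```

View pics/t18.png

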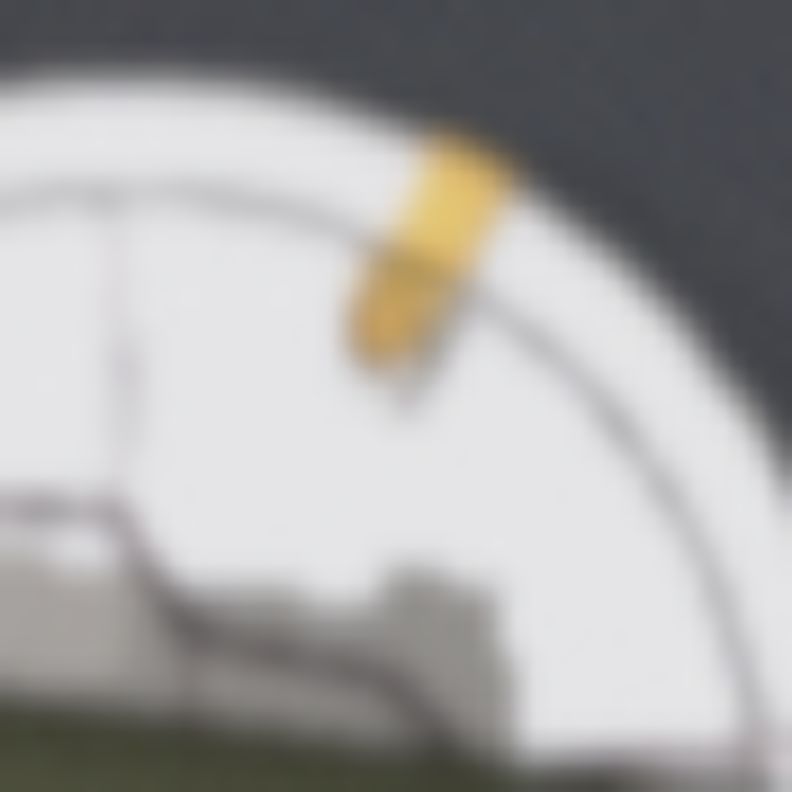

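View pics/s18.png

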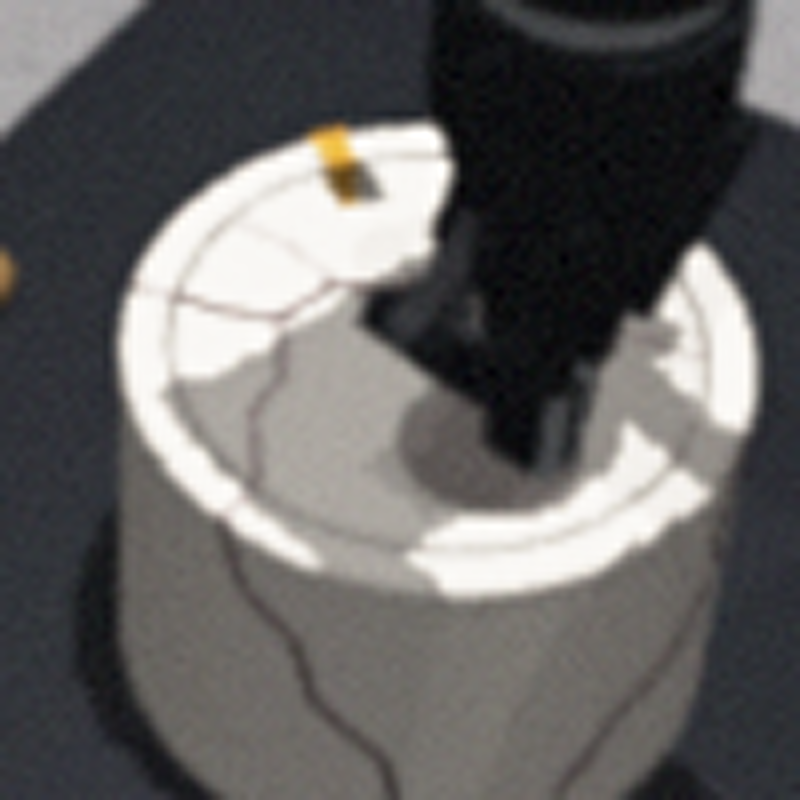

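The side view shows the lid flush, its gap line thin and even all round, and the veins meeting. I'll press a little more to make sure it is against the stop.

Call:
jog_arm --moves '[[[0, 0, 0.7], [0, 0, 0], 0], [[0, 0, 1.4], [0, 0, 0], 0], [[0, 0, 2], [0, 0, 0], 0], [[0, 0, 2], [0, 0, 0], 0]]'

```text
time_s: 15.68
tcp_pos: [507.3, -1.6, 87.3]
orientation: [0.0, 0.014, 1.0, -0.001]
contact_force: [-10.8, 0.9, 25.6]
grip_width: -0.1
```

Call:
jog_arm --moves '[[[0, 0, 0.7], [0, 0, 0], 0], [[0, 0, 1.4], [0, 0, 0], 0], [[0, 0, 2], [0, 0, 0], 0], [[0, 0, 2], [0, 0, 0], 0]]'

```text
time_s: 16.02
tcp_pos: [508.6, -1.8, 86.6]
orientation: [0.002, 0.014, 1.0, -0.001]
contact_force: [-10.1, 1.3, 28.5]
grip_width: 0.1
```

Call:
jog_arm --moves '[[[0, 0, -4], [0, 0, 0], 0], [[0, 0, -10], [0, 0, 0], 0], [[0, 0, -25], [0, 0, 0], 0], [[0, 0, -55], [0, 0, 0], 0], [[0, 0, -80], [0, 0, 0], 0], [[0, 0, -80], [0, 0, 0], 0], [[0, 0, -80], [0, 0, 0], 0]]'

```text
time_s: 16.6
tcp_pos: [506.7, -1.3, 161.2]
orientation: [0.001, 0.014, 1.0, -0.0]
contact_force: [0.7, -0.0, -1.1]
grip_width: -0.0
```

```bash
python3 -c "
from h import *
plan([570,-18,130],3.1)
s=manip.grab_frame('side'); crop(s,365,215,50,'pics/s19.png',8)"
```

```text
t 16.6 tcp [506.7  -1.3 161.2] F [ 0.7 -0.  -1.1] T [-0.02  0.02  0.  ] w -0.0 q [-0.11 -0.18  2.   -0.    1.32 -1.65] 
shift [-63.7 -14.9  31.3] rotvec [1.000e-03 1.000e-03 1.585e+00] yaw -y -1.599
```

View pics/s19.png

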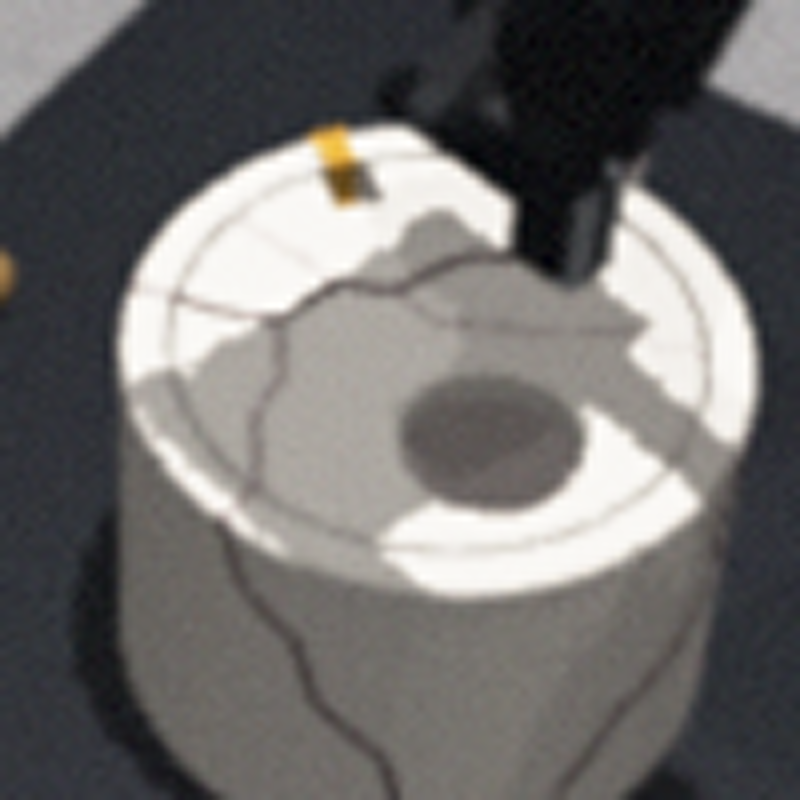

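Call:
jog_arm --moves '[[[-30, -7, 0], [0, 0, 0], 0], [[-62, -14, 0], [0, 0, 0], 0], [[-62, -14, 20], [0, 0, 0], 0], [[-62, -14, 45], [0, 0, 0], 0], [[-62, -14, 53], [0, 0, 0], 0], [[-62, -14, 57], [0, 0, 0], 0], [[-62, -14, 60], [0, 0, 0], 0], [[-62, -14, 61], [0, 0, 0], 0]]'

```text
time_s: 17.32
tcp_pos: [567.7, -16.7, 98.9]
orientation: [-0.0, 0.013, 1.0, -0.0]
contact_force: [0.1, 0.4, -1.4]
grip_width: -0.1
```

Call:
jog_arm --moves '[[[0, 0, 1], [0, 0, 0], 0], [[0, 0, 2], [0, 0, 0], 0], [[0, 0, 2], [0, 0, 0], 0]]'

```text
time_s: 17.57
tcp_pos: [568.5, -16.8, 98.1]
orientation: [0.001, 0.013, 1.0, -0.0]
contact_force: [-0.0, 0.4, -0.4]
grip_width: 0.1
```

Call:
jog_arm --moves '[[[0, 0, 1], [0, 0, 0], 0], [[0, 0, 2], [0, 0, 0], 0], [[0, 0, 2], [0, 0, 0], 0]]'

```text
time_s: 17.82
tcp_pos: [568.7, -16.9, 97.1]
orientation: [0.001, 0.013, 1.0, -0.0]
contact_force: [-2.3, 0.5, 7.0]
grip_width: -0.3
```

Call:
jog_arm --moves '[[[0, 0, 0.8], [0, 0, 0], 0], [[0, 0, 1.6], [0, 0, 0], 0], [[0, 0, 2.4], [0, 0, 0], 0], [[0, 0, 3], [0, 0, 0], 0], [[0, 0, 3], [0, 0, 0], 0]]'

```text
time_s: 18.23
tcp_pos: [568.9, -16.9, 96.9]
orientation: [0.001, 0.013, 1.0, -0.0]
contact_force: [-9.3, 0.2, 17.3]
grip_width: -0.1
```

Call:
jog_arm --moves '[[[0, 0, 0.8], [0, 0, 0], 0], [[0, 0, 1.6], [0, 0, 0], 0], [[0, 0, 2.4], [0, 0, 0], 0], [[0, 0, 3], [0, 0, 0], 0], [[0, 0, 3], [0, 0, 0], 0]]'

```text
time_s: 18.65
tcp_pos: [569.2, -16.9, 96.6]
orientation: [0.001, 0.013, 1.0, -0.0]
contact_force: [-16.6, 1.7, 29.3]
grip_width: 0.2
```

Call:
jog_arm --moves '[[[0, 0, -6], [0, 0, 0], 0], [[0, 0, -20], [0, 0, 0], 0], [[0, 0, -60], [0, 0, 0], 0], [[0, 0, -100], [0, 0, 0], 0], [[0, 0, -140], [0, 0, 0], 0], [[0, 40, -150], [0, 0, 0], 0], [[0, 80, -150], [0, 0, 0], 0], [[0, 120, -150], [0, 0, 0], 0], [[0, 160, -150], [0, 0, 0], 0], [[0, 200, -150], [0, 0, 0], 0], [[0, 240, -150], [0, 0, 0], 0], [[0, 280, -150], [0, 0, 0], 0]]'

```text
time_s: 19.65
tcp_pos: [575.3, 265.1, 239.6]
orientation: [0.0, 0.013, 1.0, 0.0]
contact_force: [0.2, -1.1, -0.6]
grip_width: 0.2
```

Call:
jog_arm --moves '[[[60, 40, 0], [0, 0, 0], 0], [[60, 80, 0], [0, 0, 0], 0], [[60, 100, 0], [0, 0, 0], 0], [[60, 100, 0], [0, 0, 0], 0], [[60, 100, 0], [0, 0, 0], 0]]'

```text
time_s: 20.07
tcp_pos: [517.3, 366.5, 239.2]
orientation: [-0.0, 0.012, 1.0, -0.0]
contact_force: [1.4, -0.2, 0.1]
grip_width: 0.2
```

```bash
python3 -c "
from h import *
plan([570,-18,130],3.1)
s=manip.grab_frame('side'); cv2.imwrite('pics/s20.png',s['frame']);t=manip.grab_frame('top'); cv2.imwrite('pics/t20.png',t['frame']); crop(t,331,254,48,'pics/t20c.png',8); crop(s,365,215,45,'pics/s20c.png',8)"
```

```text
t 20.0667 tcp [517.3 366.5 239.2] F [ 1.4 -0.2  0.1] T [-0.03 -0.   -0.  ] w 0.2 q [ 0.53  0.07  1.64 -0.    1.44 -1.02] 
shift [ -61.6 -383.1  109.3] rotvec [-0.     0.     1.589] yaw -y -1.594
```

View pics/t20c.png

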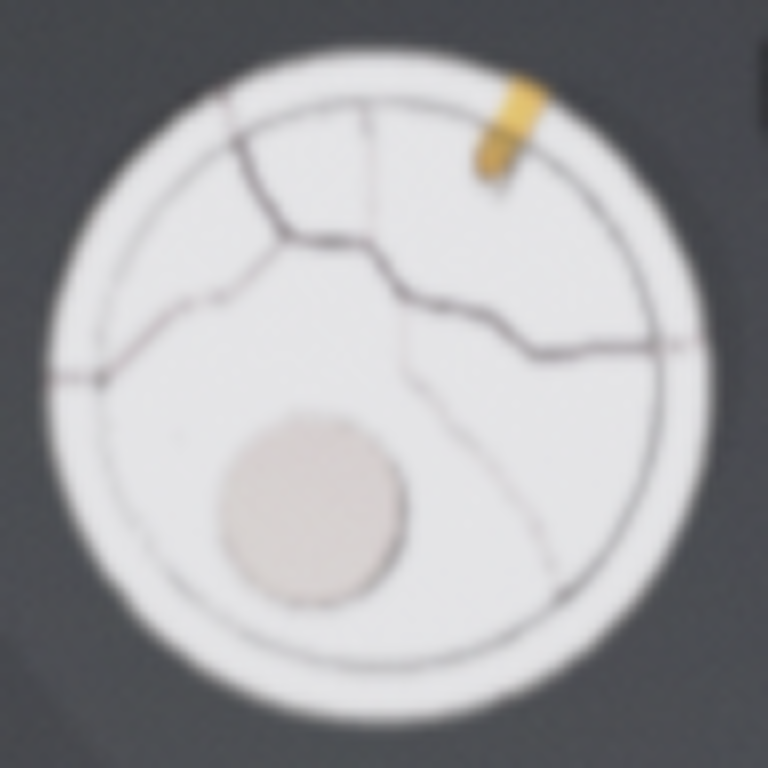

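View pics/s20c.png

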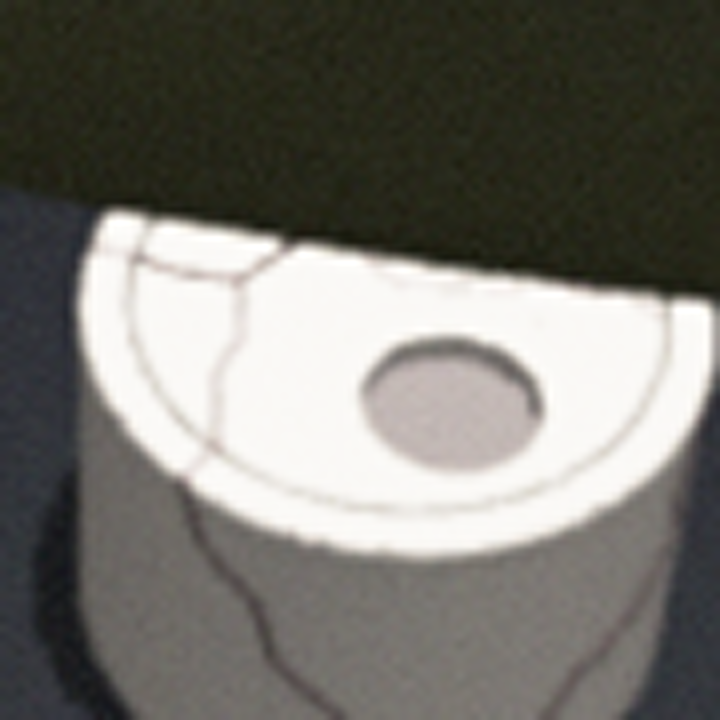

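View pics/t20.png

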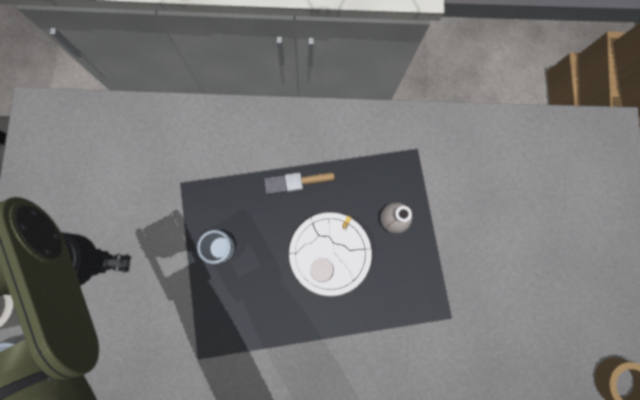

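Top view: the notch with the pin (about 345,223) is in line with the brass strip (348,218). The veins meet at the rim and the gap is even. The tumbler, vase and brush are where they were, and the arm is clear.

```bash
python3 -c "
from rig import manip
o=manip.get_obs(); print(o['contact_force'],abs(o['qd']).max()); manip.close_job()"
```

```text
[0.19840244 0.174924   0.2258096 ] 0.025140199623978128
the job is handed in; nothing more can be done
```

The lid is turned into line and pressed fully home, and the job is handed in. I turned it about 1.6 rad counter-clockwise with the closed fingertips in the hollow. I pressed on the hollow's floor until the force rose from about 10 N to 28 N, then pressed again between the centre and the notch. The arm then moved clear; the clock stood at about 20 s of the 51 s allowed.

**Last checks:**
- **Alignment:** just before pressing, the notch measured about 0.3 mm off the pin. Afterwards the pin showed in line with the brass strip and the veins met at the rim.
- **Depth:** the lid looked flush in both views. The final press met a hard stop, moving about 0.5 mm as the force went from 7 to 29 N.
- **Forces:** the highest read at the end of a move was about 34 N in total; peaks within a move were not logged.
- **Other pieces:** the tumbler, vase and brush looked unmoved in the top view, compared by eye rather than measured.

**What disagreed:**
- **TCP height:** the real fingertips sat about 37 mm above the reported TCP. My first estimate from the images was 26 mm, so I found the true heights by slow contact.
- **Press travel:** under the first press the TCP kept sinking about 2 mm past where the force began to rise, partly because the fingers slipped. I did not read that as depth and relied on the second press for it.

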